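# Make up the supper tray and the tea tray

### The arm

A 6-joint arm with a two-finger parallel gripper is mounted at the origin on a cart in front of the work surface, level with it; the furniture and walls round the work are solid. World frame = base frame: x ahead of the robot, y to its left, z up, the work surface at z = 0. Lengths are in m, angles in degrees, forces in N, time in s.
With the tool pointing down it reaches from about 0.35 to 0.875 m from the base axis. Payload 4.2 kg.
Tool frame: the origin (TCP) lies midway between the tips of the shut fingers; the grasp point (between the pads) lies 19 mm behind it (hold_point_z is the z of the grasp point in the tool frame, in m); z points along the fingers, y is the direction in which the jaws open and shut (so a half turn about z gives the same grasp; the last joint's range is limited). The gripper opens to 87 mm and grips with 3 to 60 N. Pads are 19 mm wide; open, the fingers measure 117 mm over their backs; the gripper's body (75 mm by 190 mm) begins 51 mm behind the grasp point.
Start: joints at [-49.24, 22.042, 0.453, 0, -68.411, -14.817], TCP at [0.273, -0.562, 0.223] pointing down, gripper open.
Joint ranges: [-179.83, 179.83], [-69.29, 118.12], [-61.27, 80.66], [-181.25, 117.63], [-171.15, -9.14], [-177.46, 177.46]. Speed limits (degrees/s): [159.86, 159.86, 180, 180, 180, 180].

### API

Orientations are given as a 3x3 rotation matrix whose columns are the frame's x, y, z axes.
In Python, from station import * gives the robot as it stands. The module is installed in compiled form; this text tells all that it offers.
- The arm moves only by the tool jog_arm, never from a script. Its argument "moves" is a list of rows, each a list of 7 numbers: the closure, from -1 (fully open) to 1 (shut), then the shift along the tool's x, y, z in m, then the turn, a rotation vector about the tool's x, y, z in rad. In form: [[gripper, x, y, z, wx, wy, wz], ...]. A call has exactly 10 rows; each row is the pose to reach, as a shift and turn from the pose commanded when the call began, along the tool's axes at that moment; what a row does not reach only later rows make up. A row lasts 1/12 s, in which the tool goes at most 41.7 mm and 7.16 degrees, less where a joint would pass 70% of its speed; a pose out of reach is approached as far as the arm can. A call with a gripper value outside its range is refused whole. The fingers move at their own pace and stop on an object; the grip force is fixed at half the most. Time passes only in rows, so rows that repeat a pose let the fingers close, or fill a call up. It gives the time, the measured TCP pose, the force and the opening at its end, in the units of the state.
- sense(): the state, without advancing time (a new reading comes with each control period).
- capture(name): name is "scene" or "top" or "wrist"; returns a dict with "frame" (480x640x3 uint8, red, green, blue), "fov_y" (degrees; the focal length in pixels is half the picture's height over the tangent of half this angle, whatever the lens; pixels are square), "cx", "cy" (the principal point, pixels), "k1" (the pictures are not rectified: a ray, as slopes to the right and down, at radius r is drawn at 1 + k1 r^2 times it, then the intrinsics apply), "world_from_camera" (4x4, takes a point from camera to world coordinates). Camera axes: x right, y down, z forward; pixel columns grow to the right and rows downward; lengths in m; the calibration is good to about 2 mm. A picture is of the moment at which its call begins. There is no depth.
- finish_job(): hands the job in, once; it reports no verdict.
The state is a dict: "time_s": time; "joints": joint angles; "joint_velocities": joint speeds; "effort": joint torques, N m; "tcp_pos": TCP position; "ee_rot": TCP orientation; "wrist_force": force on the tool from outside, world axes, zero at the start; "moment": the same for the moment, N m; "gripper_width": opening from 0.0 (shut) to 1.0 (fully open).
Only numpy, scipy, OpenCV 4.12 (cv2) and the standard library are available. Lean on these libraries where they do the work, as an engineer would, in place of code of your own. Each camera call takes 0.05 s, during which the arm holds its last target.

### The job

Make up the two trays from the things between them. The tray with two round wells is for supper: stand the salt shaker and the spice jar in its wells, one in each, and lay the flat tin on its sloping rest; the tray with one round well is for tea: stand the small cup in its well and lay the flat card box on its sloping rest. Lay both flat packs top up, lengthwise up the slope and resting against the stop at its low end; leave the dropper bottle where it stands.

Things in the scene. Friction and masses are not known exactly. Their poses are not given: they have to be found in the camera images.
- supper_tray: supper tray (TWO wells): fixed, oak, 176 (x) x 172 (y) x 16 mm. Origin: centre of underside; front is -x. Wells 56 wide at (-40, -50) and (40, -50), floor 6 above underside. Metal rest 52 wide, middle at y = 48: slippery slope rising 25 degrees to +x, 100 long, from a 12 high stop at x = -58; surface there 30 above underside. Packs overhang its sides and slide to the stop when let go.
- tea_tray: tea tray (ONE well): fixed, oak, 176 (x) x 172 (y) x 16 mm. Origin: centre of underside; front is -x. Well 60 wide at (0, -50), floor 8 above underside. Metal rest 52 wide, middle at y = 48: slippery slope rising 25 degrees to +x, 100 long, from a 12 high stop at x = -58; surface there 30 above underside. Packs overhang its sides and slide to the stop when let go.
- fish_tin_mid (a point): flat white tin with a dark blue picture on its lid, lying on the worktop, about 61 (x) x 101 (y) x 26 (z) mm with rounded corners, 0.15 kg. Point: its centre, 13 mm above its underside; y along its length, z up through the lid. Grasp across x.
- tea_box_mid (a point): flat card box of brown card with a pale paper band and a round seal on top, lying on the worktop, 62 (x) x 112 (y) x 20 (z) mm, 0.07 kg. Point: its centre, 10 mm above its underside; y along its length, z up through the sealed side. Grasp across x.
- salt_mid (a point): salt shaker: small grey and clear upright shaker with a domed top with holes, 44 mm across, 90 high; body straight-sided to about 70 mm up, top 34 mm across, 0.1 kg. Point: its axis, half-way up (45 mm above its foot); z up.
- spice_mid (a point): spice jar: upright glass jar with a label and a green screw cap (fixed), 45 mm across, 106 high, cap from 85 mm up, 0.11 kg. Point: its axis, half-way up (53 mm above its foot); z up.
- cup_mid (a point): small white cup with one handle, 51 mm high, bowl 58 mm across at the top, narrowing to a foot 42 mm across, 0.105 kg. Point: the bowl's axis, half-way up (25.5 mm above its foot); z up, the handle sticks out to -y, to 55 mm from the axis, between 13 and 49 mm above the foot. Grasp the bowl across x.
- dropper_mid (a point): dropper bottle: brown bottle with a black dropper top, 33 mm across, 102 high; a bystander. Point: its axis, half-way up (51 mm above its foot). Behind it, wall cabinets hang 0.47 m above the worktop from about x = 0.6 on: keep wrists clear of them.

How it is judged:
By the outcome, as a careful person would: the job done as asked, in the order asked, and still so for the second after the job is handed in, with the robot touching nothing.
It also fails if it takes over 109 s, if anything falls off the work surface, if the arm or the gripper's body presses on something with over 40 N, if the wrist force passes 120 N, or if a joint passes its speed limit or range.

## Working session

There is one attempt and no reset: what is moved stays moved. The work goes in short steps, Python scripts to look and compute and a tool call to move; the robot and the scene stay as the last step left them, time stands still between calls to the robot, and variables do not carry over. Pictures are saved under pics/ and viewed, and the job is handed in when it is done.

Besides the shell and the picture viewer there is one more tool, called after "Call:" as name(argument=value, ...) on one line, values as JSON. jog_arm: Moves the arm, as the interface text tells. Its arguments: {"type":"object","properties":{"moves":{"type":"array"}},"required":["moves"]}

```bash
mkdir -p pics
cat > h.py <<'E'
from station import *
import numpy as np, cv2
def cap(n,f):
    c=capture(n); cv2.imwrite('pics/'+f,c['frame'][:,:,::-1]); 
    import pickle; pickle.dump(c,open('pics/'+f[:-4]+'.pkl','wb')); return c
def load(f):
    import pickle; return pickle.load(open('pics/'+f+'.pkl','rb'))
def K(c):
    f=240/np.tan(np.radians(c['fov_y']/2)); return np.array([[f,0,c['cx']],[0,f,c['cy']],[0,0,1.]])
def ray(c,u,v):
    p=cv2.undistortPoints(np.array([[[u,v]]],float),K(c),np.array([c['k1'],0,0,0.]))[0,0]
    T=np.array(c['world_from_camera']); return T[:3,3],T[:3,:3]@np.array([p[0],p[1],1])
def at(c,u,v,z):
    o,d=ray(c,u,v); return o+d*(z-o[2])/d[2]
def proj(c,P):
    T=np.linalg.inv(np.array(c['world_from_camera']))
    return cv2.projectPoints(np.atleast_2d(np.array(P,float)),cv2.Rodrigues(T[:3,:3])[0],T[:3,3],K(c),np.array([c['k1'],0,0,0.]))[0][:,0]
E
python3 - <<'E'
from h import *
for n in ['scene','top','wrist']:
    c=cap(n,n+'0.png'); print(n,c['fov_y'],c['cx'],c['cy'],c['k1']); print(np.round(c['world_from_camera'],3))
print(sense())
E
```

```text
scene 42.863561370280195 316.1515133329834 242.23229116502574 -0.16738643944988615
[[-0.434 -0.542  0.72  -0.42 ]
 [-0.901  0.28  -0.331  0.441]
 [-0.022 -0.792 -0.61   0.856]
 [ 0.     0.     0.     1.   ]]
top 57.32164056138984 310.82750029608246 246.22449297454042 0.02897479307974417
[[ 0.011 -0.992  0.129  0.387]
 [-1.    -0.014 -0.023  0.02 ]
 [ 0.025 -0.128 -0.991  0.913]
 [ 0.     0.     0.     1.   ]]
wrist 69.84527491766491 318.6684120155081 240.6116873857422 -0.016563755643689313
[[-0.438  0.87   0.226  0.213]
 [ 0.899  0.424  0.11  -0.593]
 [ 0.     0.251 -0.968  0.383]
 [ 0.     0.     0.     1.   ]]
{'time_s': 0.15, 'joints': array([-4.92391455e+01,  2.20795196e+01,  3.98420148e-01, -1.94168802e-02,
       -6.84120098e+01, -1.48165794e+01]), 'joint_velocities': array([ 0.02138964, -0.1689403 ,  0.31444605,  0.05111893, -0.08230406,
        0.02623477]), 'effort': array([-7.39011284e-04, -3.91051698e+01,  1.87585348e+01,  4.22231644e+00,
        1.23714883e-02, -1.40423890e-04]), 'tcp_pos': array([ 0.27324625, -0.56160145,  0.22173016]), 'ee_rot': array([[-8.99274583e-01, -4.37383755e-01, -8.22312462e-04],
       [-4.37384513e-01,  8.99273442e-01,  1.43661423e-03],
       [ 1.11132033e-04,  1.65157740e-03, -9.99998630e-01]]), 'wrist_force': array([-1.08172133,  0.38068844,  0.37506896]), 'moment': array([ 0.02332464,  0.03534596, -0.01484674]), 'gripper_width': 0.9994318118029664}
```

View pics/top0.png

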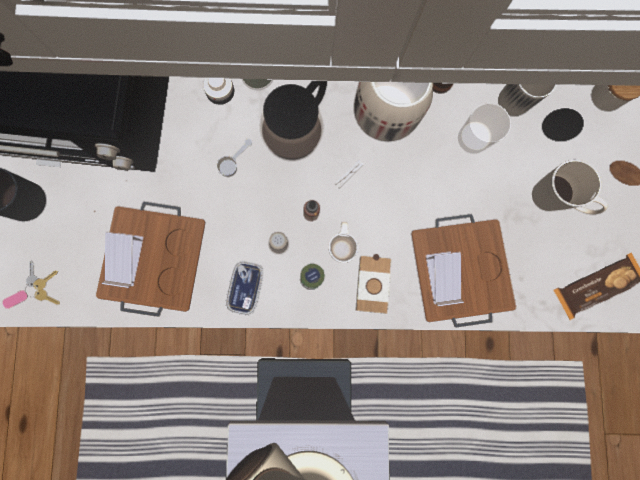

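View pics/scene0.png

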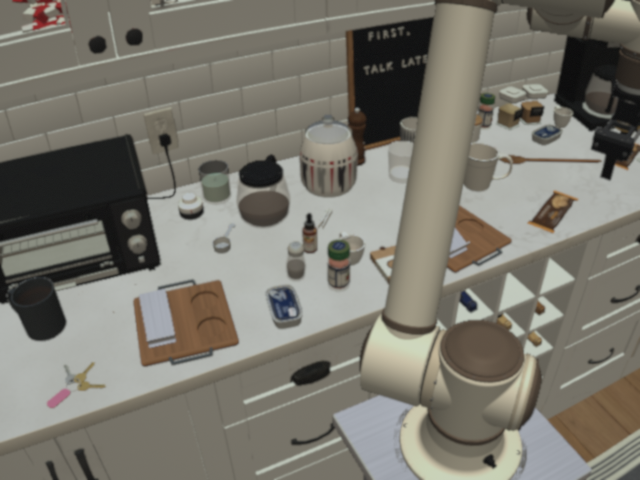

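Run:
```python
from h import *
a=cv2.imread('pics/top0.png')
cv2.imwrite('pics/t1.png',cv2.resize(a[190:330,85:285],None,fx=4,fy=4,interpolation=cv2.INTER_CUBIC))
cv2.imwrite('pics/t2.png',cv2.resize(a[190:330,220:420],None,fx=4,fy=4,interpolation=cv2.INTER_CUBIC))
cv2.imwrite('pics/t3.png',cv2.resize(a[190:330,350:550],None,fx=4,fy=4,interpolation=cv2.INTER_CUBIC))
```

```text
(no output)
```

View pics/t1.png

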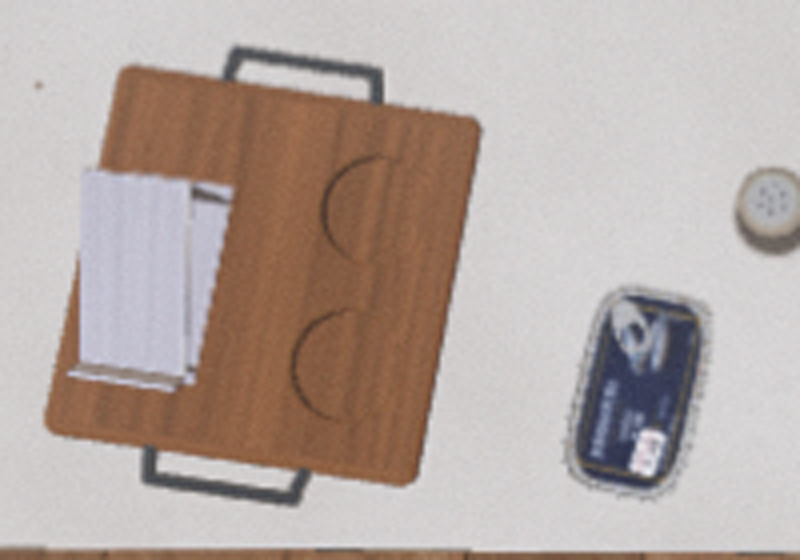

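View pics/t2.png

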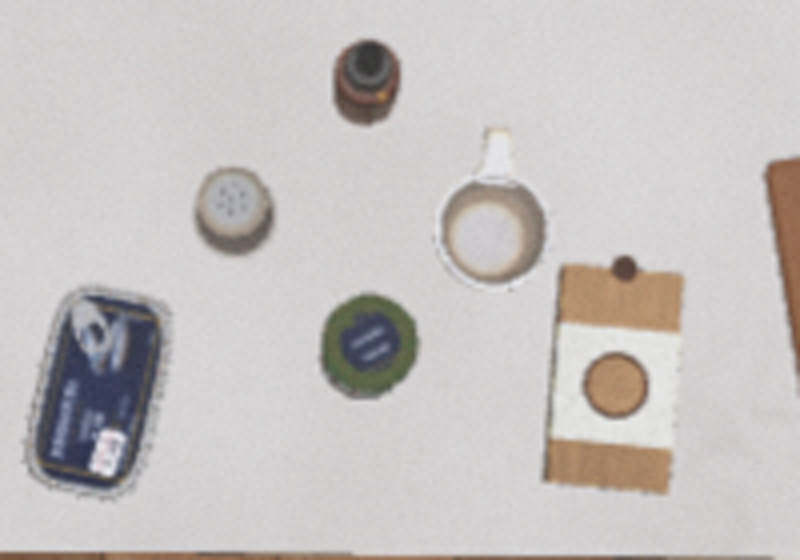

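View pics/t3.png

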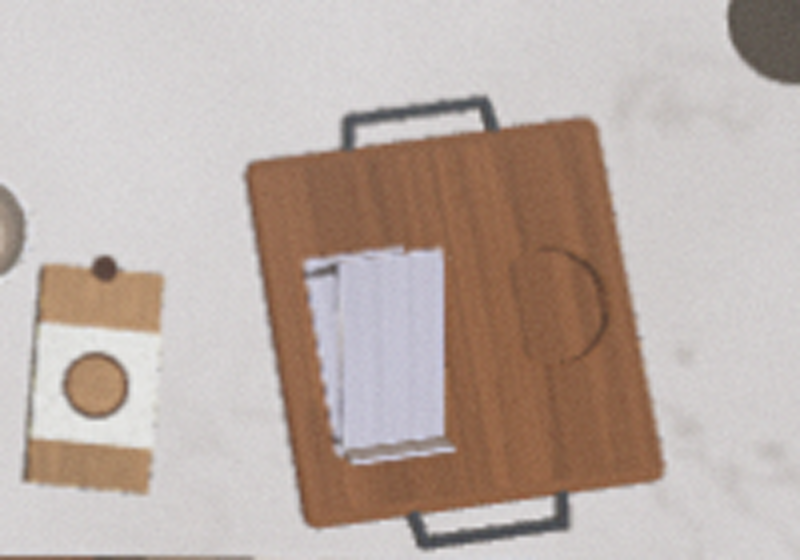

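View pics/wrist0.png

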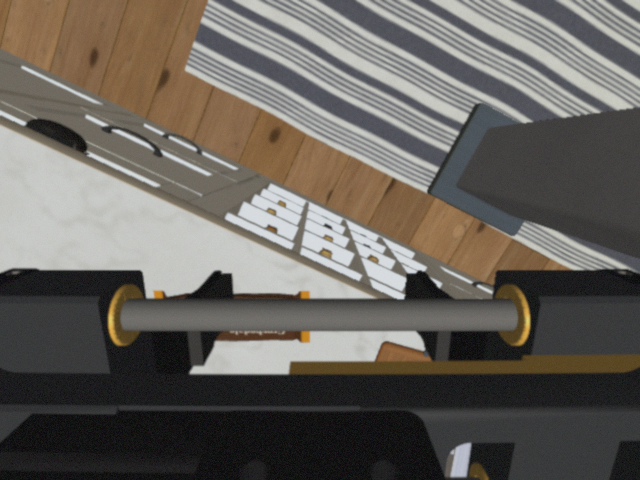

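```bash
cat > m.py <<'E'
from h import *
c=load('top0')
def tray(off,E):
    L=[]
    for (a,b) in E:
        p=[at(c,off+q[0]/4,190+q[1]/4,.016)[:2] for q in (a,b)]
        d=p[1]-p[0]; L.append((p[0],d/np.linalg.norm(d)))
    def X(i,j): 
        (p,d),(q,e)=L[i],L[j]; s=np.linalg.solve(np.c_[d,-e],q-p); return p+d*s[0]
    C=[X(0,2),X(0,3),X(1,3),X(1,2)] # TL TR BR BL
    C=np.array(C); 
    print('sides',[round(float(np.linalg.norm(C[i]-C[(i+1)%4])),4) for i in range(4)])
    ux=(C[0]+C[1]-C[2]-C[3]); uy=C[0]+C[3]-C[1]-C[2]
    ang=[np.degrees(np.arctan2(ux[1],ux[0])),np.degrees(np.arctan2(-uy[0],uy[1]))]
    print('ctr',C.mean(0),'yaw',ang); return C.mean(0),np.mean(ang)
S=tray(85,[((150,70),(460,115)),((80,437),(390,484)),((115,100),(50,400)),((478,150),(418,460))])
T=tray(350,[((270,157),(580,120)),((330,523),(640,479)),((250,190),(302,500)),((602,150),(660,450))])
def loc(t,x,y):
    a=np.radians(t[1]); return t[0]+np.array([np.cos(a)*x-np.sin(a)*y,np.sin(a)*x+np.cos(a)*y])
print('wells',loc(S,-.04,-.05),loc(S,.04,-.05),loc(T,0,-.05))
print('rests mid-stop',loc(S,-.058,.048),loc(T,-.058,.048))
t2=lambda u,v,z: at(c,220+u/4,190+v/4,z)
for n,u,v,z in [('salt',232,198,.086),('spice',368,345,.106),('dropper',369,60,.102),('cup',492,233,.051),('tin',100,391,.026),('tea',614,379,.02)]: print(n,np.round(t2(u,v,z),4))
for n,q,z in [('tin',[(75,287),(170,300),(132,495),(25,475)],.024),('tea',[(560,265),(683,275),(668,493),(545,483)],.02)]:
    P=np.array([t2(u,v,z)[:2] for u,v in q]); print(n,P.mean(0),[np.linalg.norm(P[i]-P[(i+1)%4]) for i in range(4)])
    d=P[0]+P[1]-P[2]-P[3]; print('yaw of long axis',np.degrees(np.arctan2(d[1],d[0])))
h=t2(498,150,.03)-t2(492,233,.051); print('handle yaw',np.degrees(np.arctan2(h[1],h[0])))
E
python3 m.py
python3 - <<'E'
from h import *
a=cv2.imread('pics/scene0.png')
cv2.imwrite('pics/s1.png',cv2.resize(a[200:370,120:400],None,fx=2.8,fy=2.8,interpolation=cv2.INTER_CUBIC))
E
```

```text
sides [0.186, 0.1901, 0.1848, 0.1879]
ctr [0.47369643 0.32136104] yaw [np.float64(-8.127875588085224), np.float64(-7.80567202335788)]
sides [0.1855, 0.1862, 0.1852, 0.1894]
ctr [ 0.4595502 -0.3147062] yaw [np.float64(8.314917897238988), np.float64(8.187329814839947)]
wells [0.42715254 0.27738756] [0.50638043 0.26629966] [ 0.4667258  -0.36418863]
rests mid-stop [0.42290895 0.37693651] [ 0.395262   -0.27552676]
salt [0.5059 0.0633 0.086 ]
spice [ 0.4358 -0.0015  0.106 ]
dropper [ 0.5702 -0.0006  0.102 ]
cup [ 0.4953 -0.0638  0.051 ]
tin [0.416  0.1304 0.026 ]
tea [ 0.4253 -0.129   0.02  ]
tin [0.41727982 0.13030224] [np.float64(0.048401199009247435), np.float64(0.09897681017619393), np.float64(0.05415603803522318), np.float64(0.09669603683497661)]
yaw of long axis -11.208420278238881
tea [ 0.42581916 -0.12906847] [np.float64(0.06331006246192593), np.float64(0.1108981370979924), np.float64(0.06226048921448011), np.float64(0.11084244227647648)]
yaw of long axis -4.410586726954208
handle yaw -6.337967338987058
```

View pics/s1.png

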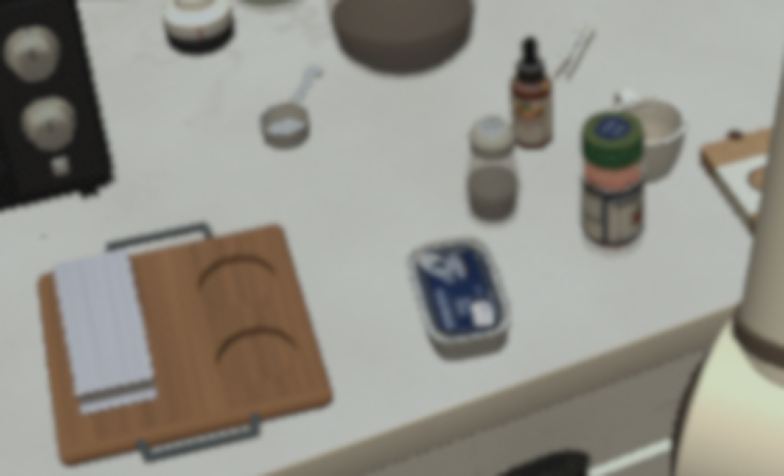

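```bash
cat >> h.py <<'E'
def tri(obs):
    A=np.zeros((3,3));b=np.zeros(3)
    for c,u,v in obs:
        o,d=ray(c,u,v);d=d/np.linalg.norm(d);M=np.eye(3)-np.outer(d,d);A+=M;b+=M@o
    p=np.linalg.solve(A,b); return p,[np.linalg.norm(np.cross(p-o,d/np.linalg.norm(d))) for o,d in [ray(*x) for x in obs]]
E
python3 - <<'E'
from h import *
t=load('top0');s=load('scene0')
P=[]
for a,b in [((125,66),(40,280)),((482,120),(283,225)),((412,487),(330,400)),((45,432),(68,462)),((322,210),(198,292)),((292,367),(217,360)),((82,168),(53,265)),((188,182),(128,255)),((82,362),(76,395)),((188,378),(153,377))]:
    r=tri([(t,85+a[0]/4,190+a[1]/4),(s,120+b[0]/2.8,200+b[1]/2.8)]); P.append(r[0]);print(np.round(r[0],4),np.round(r[1],4))
P=np.array(P)
print(np.linalg.norm(P[:4]-np.roll(P[:4],-1,0),axis=1))
for a,b in [((368,345),(613,127)),((232,198),(493,130)),((369,55),(530,45))]:
    r=tri([(t,220+a[0]/4,190+a[1]/4),(s,120+b[0]/2.8,200+b[1]/2.8)]); print(np.round(r[0],4),np.round(r[1],4))
E
```

```text
[0.5812 0.4025 0.0046] [0.0012 0.0012]
[0.5558 0.2181 0.0061] [0.0009 0.0009]
[0.3675 0.2468 0.0067] [0.0009 0.0009]
[0.3921 0.4264 0.0084] [0.0023 0.0023]
[0.5074 0.2979 0.0103] [0.0006 0.0006]
[0.4269 0.3067 0.0178] [0.0011 0.0011]
[0.5178 0.3932 0.0677] [0.0007 0.0007]
[0.5117 0.3432 0.0626] [0.0026 0.0026]
[0.4276 0.4052 0.0279] [0.0006 0.0006]
[0.4202 0.3531 0.0286] [0.0006 0.0006]
[0.18609397 0.19047339 0.18132672 0.19068247]
[ 0.4356 -0.0019  0.1049] [0.0005 0.0005]
[0.5066 0.0625 0.0761] [0.0015 0.0015]
[ 0.5753 -0.0015  0.0892] [0.0007 0.0007]
```

```bash
cat > model.py <<'E'
from h import *
S=(np.array([.4737,.3214]),-7.97); T=(np.array([.4595,-.3147]),8.25)
def loc(t,x,y,z):
    a=np.radians(t[1]); p=t[0]+np.array([np.cos(a)*x-np.sin(a)*y,np.sin(a)*x+np.cos(a)*y]); return [p[0],p[1],z]
def draw(c,img,S=S,T=T):
    def pl(P,col,cl=True): cv2.polylines(img,[np.round(proj(c,P)*4*16).astype(int).reshape(-1,1,2)],cl,col,1,cv2.LINE_AA,4)
    th=np.linspace(0,2*np.pi,40)
    for t,ws,r in ((S,[(-.04,-.05),(.04,-.05)],.028),(T,[(0,-.05)],.03)):
        for w in ws: pl([loc(t,w[0]+r*np.cos(a),w[1]+r*np.sin(a),.016) for a in th],(0,255,0))
        cx,sx=np.cos(np.radians(25))*.1,np.sin(np.radians(25))*.1
        pl([loc(t,-.058,.022,.03),loc(t,-.058,.074,.03),loc(t,-.058+cx,.074,.03+sx),loc(t,-.058+cx,.022,.03+sx)],(0,0,255))
        pl([loc(t,x,y,.016) for x,y in ((-.088,-.086),(-.088,.086),(.088,.086),(.088,-.086))],(255,0,0))
if __name__=='__main__':
    for n in('top','scene'):
        c=load(n+'0'); im=cv2.resize(c['frame'][:,:,::-1],None,fx=4,fy=4,interpolation=cv2.INTER_CUBIC)
        draw(c,im)
        if n=='top': cv2.imwrite('pics/o1.png',im[760:1320,340:1140]); cv2.imwrite('pics/o3.png',im[760:1320,1400:2200])
        else: cv2.imwrite('pics/o2.png',im[1080:1500,480:1080])
E
python3 model.py
```

```text
(no output)
```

View pics/o1.png

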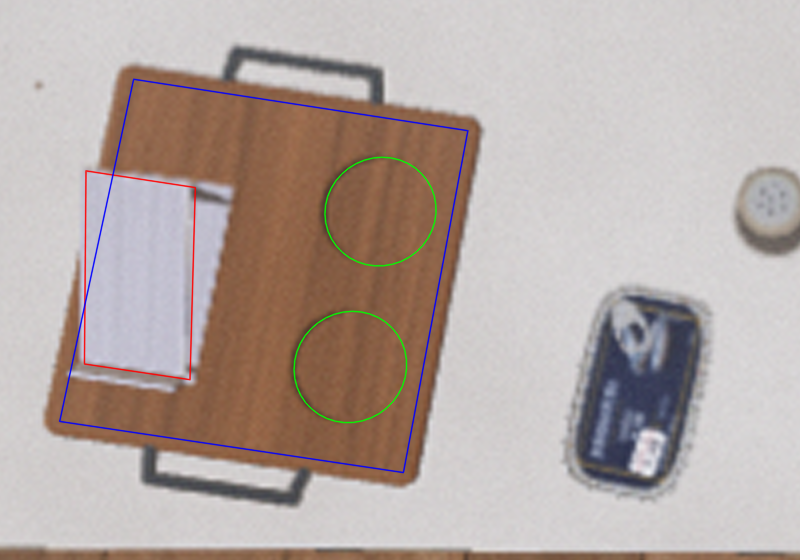

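View pics/o3.png

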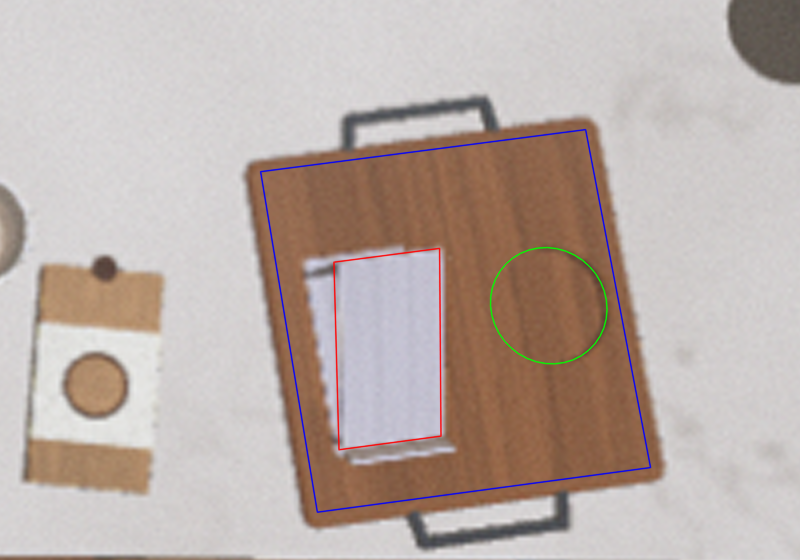

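View pics/o2.png

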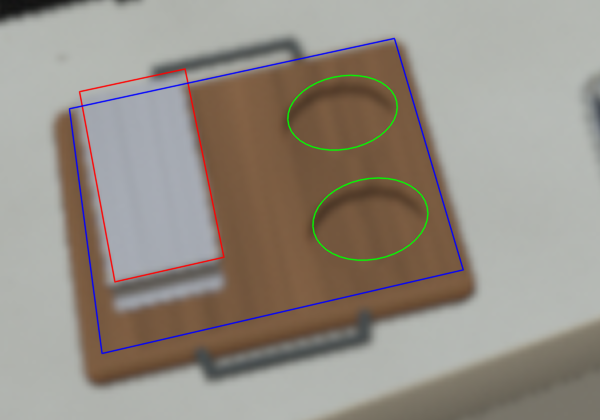

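```bash
cat >> h.py <<'E'
from scipy.spatial.transform import Rotation as Ro
def go(x,y,z,a,pitch=0):
    s=sense(); R=s['ee_rot']; p=s['tcp_pos']; a=np.radians(a)
    Rt=np.c_[[np.cos(a),np.sin(a),0],[np.sin(a),-np.cos(a),0],[0,0,-1.]]
    if pitch: Rt=Rt@Ro.from_rotvec([0,np.radians(pitch),0]).as_matrix()
    d=R.T@(np.array([x,y,z])-p); w=Ro.from_matrix(R.T@Rt).as_rotvec()
    print('t',round(s['time_s'],2),'tcp',np.round(p,4),'w',round(float(s['gripper_width']),3),'F',np.round(s['wrist_force'],1),'q',np.round(s['joints'],0),'\nshift',np.round(d,4),'turn',np.round(w,3))
E
python3 -c "
from h import *
go(.506,.063,.16,172)"
```

```text
t 0.15 tcp [ 0.2732 -0.5616  0.2217] w 0.999 F [-1.1  0.4  0.4] q [-49.  22.   0.  -0. -68. -15.] 
shift [-0.4825  0.4598  0.0624] turn [ 0.002 -0.001  0.592]
```

Call:
jog_arm(moves=[[-1,-0.482,0.46,0.062,0.002,-0.001,0.592],[-1,-0.482,0.46,0.062,0.002,-0.001,0.592],[-1,-0.482,0.46,0.062,0.002,-0.001,0.592],[-1,-0.482,0.46,0.062,0.002,-0.001,0.592],[-1,-0.482,0.46,0.062,0.002,-0.001,0.592],[-1,-0.482,0.46,0.062,0.002,-0.001,0.592],[-1,-0.482,0.46,0.062,0.002,-0.001,0.592],[-1,-0.482,0.46,0.062,0.002,-0.001,0.592],[-1,-0.482,0.46,0.062,0.002,-0.001,0.592],[-1,-0.482,0.46,0.062,0.002,-0.001,0.592]])

```text
time_s: 0.98
tcp_pos: [0.4134, -0.1848, 0.1853]
ee_rot: [[-0.99, 0.139, 0.002], [0.139, 0.99, -0.002], [-0.002, -0.002, -1.0]]
wrist_force: [2.1, 0.6, -0.4]
gripper_width: 1.002
```

```bash
python3 -c "
from h import *
go(.506,.063,.15,172)"
```

```text
t 0.98 tcp [ 0.4134 -0.1848  0.1853] w 1.002 F [ 2.1  0.6 -0.4] q [ -3.   7. -26.   0. -57. -95.] 
shift [-0.0573  0.2583  0.035 ] turn [-0.002  0.002  0.   ]
```

Call:
jog_arm(moves=[[-1,-0.057,0.245,0.035,0,0,0],[-1,-0.057,0.245,0.035,0,0,0],[-1,-0.057,0.245,0.035,0,0,0],[-1,-0.057,0.245,0.035,0,0,0],[-1,-0.057,0.245,0.035,0,0,0],[-1,-0.057,0.245,0.035,0,0,0],[-1,-0.057,0.245,0.035,0,0,0],[-1,-0.057,0.245,0.035,0,0,0],[-1,-0.057,0.245,0.035,0,0,0],[-1,-0.057,0.245,0.035,0,0,0]])

```text
time_s: 1.82
tcp_pos: [0.5032, 0.047, 0.15]
ee_rot: [[-0.99, 0.14, 0.001], [0.14, 0.99, -0.002], [-0.001, -0.002, -1.0]]
wrist_force: [-0.2, 0.1, 0.0]
gripper_width: 0.999
```

```bash
python3 -c "
from h import *
cap('wrist','w1.png')
go(.506,.063,.041,172)"
```

```text
t 1.87 tcp [0.5033 0.0468 0.1502] w 1.003 F [-0.2 -0.1  0.4] q [  24.   14.  -22.    0.  -53. -122.] 
shift [-0.0003  0.0166  0.1092] turn [-0.002  0.001 -0.001]
```

View pics/w1.png

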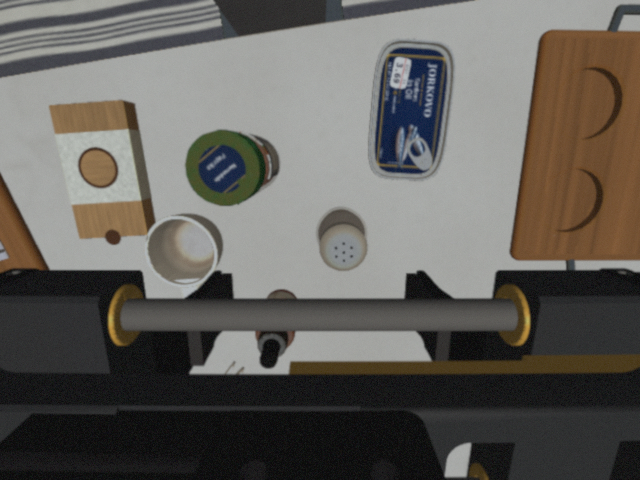

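```bash
python3 -c "
from h import *
c=load('w1');t=load('top0')
for n,u,v,z in [('salt',343,251,.088),('spice',222,171,.106),('cup',183,249,.051),('tin',412,110,.026),('box',101,169,.02)]: print(n,np.round(at(c,u,v,z),4))
for z in (.08,.085,.09): print(at(c,343,251,z),at(t,220+232/4,190+198/4,z))
print(proj(c,[[.506,.063,0],[.506,.063,.09]]))
B=[at(c,u,v,.02)[:2] for u,v in [(51,106),(133,100),(154,235),(76,239)]];B=np.array(B);print(B.mean(0),np.linalg.norm(B-np.roll(B,-1,0),axis=1))
a=cv2.imread('pics/w1.png');cv2.imwrite('pics/w1z.png',cv2.resize(a[20:220,350:640],None,fx=2.7,fy=2.7,interpolation=cv2.INTER_CUBIC))
"
```

```text
salt [0.5039 0.0626 0.088 ]
spice [ 0.4399 -0.0025  0.106 ]
cup [ 0.4959 -0.0615  0.051 ]
tin [0.4159 0.1319 0.026 ]
box [ 0.4252 -0.1276  0.02  ]
[0.50629099 0.06281745 0.08      ] [0.50677481 0.06364703 0.08      ]
[0.50478686 0.06267295 0.085     ] [0.50605339 0.06338688 0.085     ]
[0.50328272 0.06252845 0.09      ] [0.50533197 0.06312674 0.09      ]
[[337.52211309 226.31398568]
 [344.18575464 254.74386184]]
[ 0.4287922 -0.1263527] [0.06768543 0.11105573 0.07034214 0.11073981]
```

View pics/w1z.png

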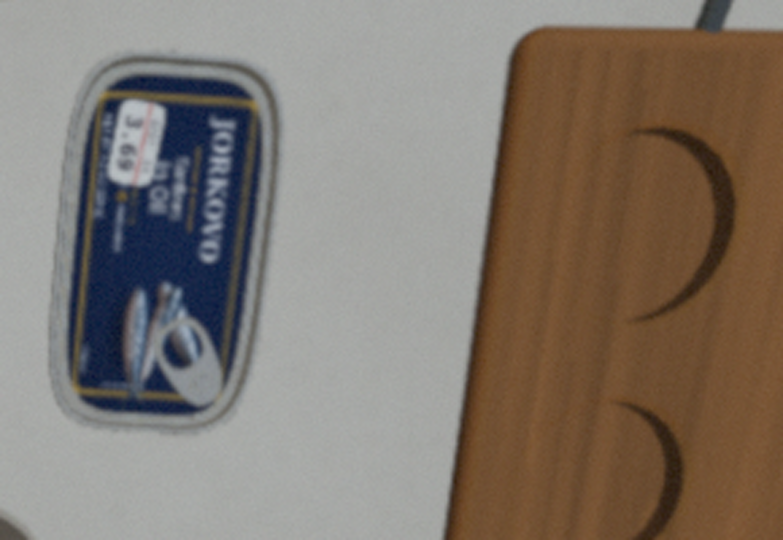

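Call:
jog_arm(moves=[[-1,0.001,0.0165,0.03,0,0,0],[-1,0.001,0.0165,0.06,0,0,0],[-1,0.001,0.0165,0.09,0,0,0],[-1,0.001,0.0165,0.109,0,0,0],[-1,0.001,0.0165,0.109,0,0,0],[1,0.001,0.0165,0.109,0,0,0],[1,0.001,0.0165,0.109,0,0,0],[1,0.001,0.0165,0.109,0,0,0],[1,0.001,0.0165,0.109,0,0,0],[1,0.001,0.0165,0.109,0,0,0]])

```text
time_s: 2.7
tcp_pos: [0.5059, 0.0645, 0.0423]
ee_rot: [[-0.99, 0.139, 0.004], [0.139, 0.99, -0.001], [-0.004, -0.0, -1.0]]
wrist_force: [-0.0, -0.0, 0.2]
gripper_width: 0.707
```

```bash
python3 -c "
from h import *
go(.505,.2664,.11,172)"
```

```text
t 2.7 tcp [0.5059 0.0645 0.0423] w 0.707 F [-0.  -0.   0.2] q [  26.   23.  -29.    0.  -38. -124.] 
shift [ 0.0287  0.1998 -0.0679] turn [-0.     0.004  0.   ]
```

Fingers take time to close; wait.

Call:
jog_arm(moves=[[1,0,0,0,0,0,0],[1,0,0,0,0,0,0],[1,0,0,0,0,0,0],[1,0,0,0,0,0,0],[1,0,0,0,0,0,0],[1,0,0,0,0,0,0],[1,0,0,0,0,0,0],[1,0,0,0,0,0,0],[1,0,0,-0.01,0,0,0],[1,0,0,-0.03,0,0,0]])

```text
time_s: 3.53
tcp_pos: [0.5027, 0.0633, 0.0692]
ee_rot: [[-0.99, 0.14, -0.006], [0.14, 0.99, -0.004], [0.005, -0.005, -1.0]]
wrist_force: [-0.1, -0.7, -1.8]
gripper_width: 0.423
```

```bash
python3 -c "
from h import *
go(.505,.2664,.11,172)"
```

```text
t 3.53 tcp [0.5027 0.0633 0.0692] w 0.423 F [-0.1 -0.7 -1.8] q [  26.   21.  -27.    0.  -42. -124.] 
shift [ 0.0263  0.2012 -0.0417] turn [-0.005 -0.005 -0.   ]
```

Call:
jog_arm(moves=[[1,0,0,-0.03,0,0,0],[1,0,0,-0.045,0,0,0],[1,0,0,-0.045,0,0,0],[1,0,0,-0.045,0,0,0],[1,0,0,-0.045,0,0,0],[1,0,0,-0.045,0,0,0],[1,0,0,-0.045,0,0,0],[1,0,0,-0.045,0,0,0],[1,0,0,-0.045,0,0,0],[1,0,0,-0.045,0,0,0]])

```text
time_s: 4.37
tcp_pos: [0.505, 0.0643, 0.1156]
ee_rot: [[-0.99, 0.139, 0.0], [0.139, 0.99, -0.002], [-0.001, -0.002, -1.0]]
wrist_force: [-0.7, -0.2, -1.2]
gripper_width: 0.426
```

```bash
python3 -c "
from h import *
go(.505,.2664,.11,172)
c=cap('wrist','w2.png'); s=cap('scene','s2.png')['frame'][:,:,::-1]
cv2.imwrite('pics/s2z.png',cv2.resize(s[180:330,220:420],None,fx=4,fy=4,interpolation=cv2.INTER_CUBIC))"
```

```text
t 4.37 tcp [0.505  0.0643 0.1156] w 0.426 F [-0.7 -0.2 -1.2] q [  26.   17.  -24.    0.  -49. -124.] 
shift [0.028  0.2001 0.0051] turn [-0.002  0.001  0.   ]
```

View pics/w2.png

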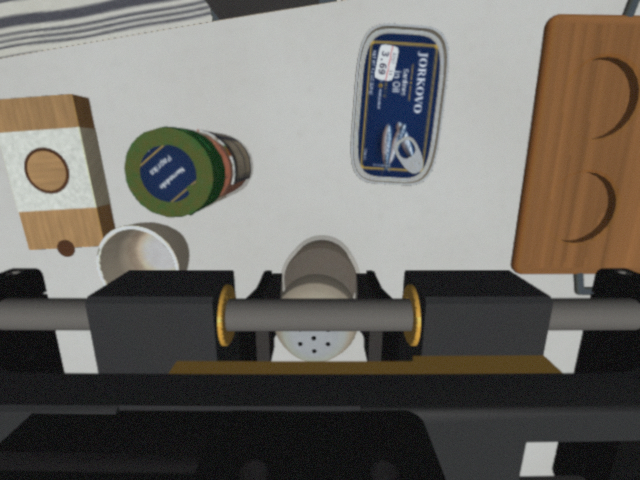

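View pics/s2z.png

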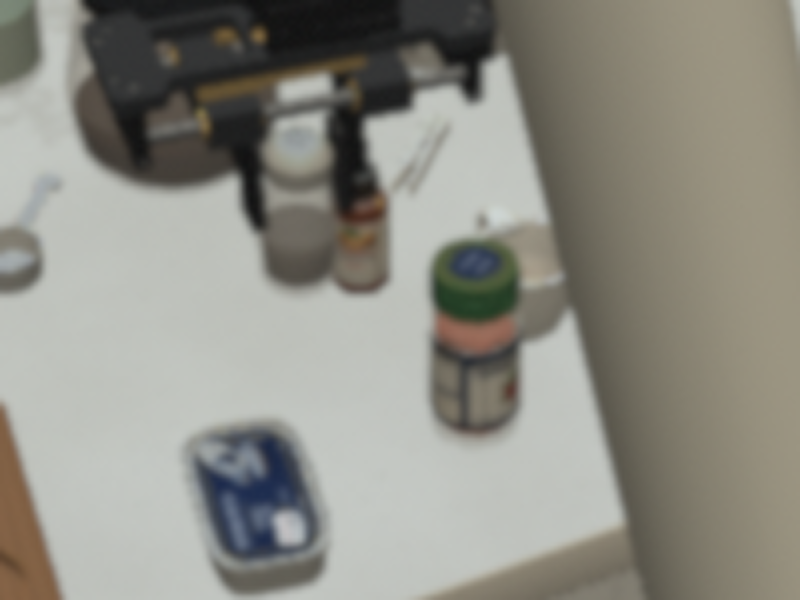

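Call:
jog_arm(moves=[[1,0.007,0.04,0,0,0,0],[1,0.014,0.08,0,0,0,0],[1,0.021,0.12,0,0,0,0],[1,0.028,0.16,0,0,0,0],[1,0.028,0.19,0,0,0,0],[1,0.028,0.2,0,0,0,0],[1,0.028,0.2,0,0,0,0],[1,0.028,0.2,0,0,0,0],[1,0.028,0.2,0.02,0,0,0],[1,0.028,0.2,0.03,0,0,0]])

```text
time_s: 5.3
tcp_pos: [0.5044, 0.2644, 0.0845]
ee_rot: [[-0.99, 0.141, -0.001], [0.141, 0.99, -0.003], [0.0, -0.003, -1.0]]
wrist_force: [-1.5, -0.0, -1.3]
gripper_width: 0.423
```

```bash
python3 -c "
from h import *
go(.5057,.2667,.049,172)
c=cap('wrist','w3.png')
cv2.imwrite('pics/w3z.png',cv2.resize(c['frame'][100:360,180:500,::-1],None,fx=2.3,fy=2.3,interpolation=cv2.INTER_CUBIC))"
```

```text
t 5.3 tcp [0.5044 0.2644 0.0845] w 0.423 F [-1.5 -0.  -1.3] q [  44.   25.  -18.    0.  -48. -142.] 
shift [-0.001   0.0026  0.0355] turn [-0.003 -0.    -0.002]
```

View pics/w3z.png

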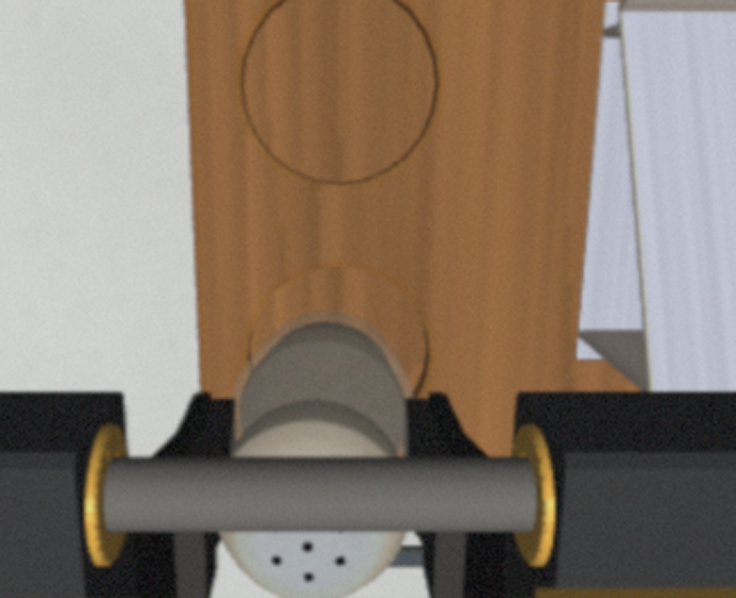

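```bash
python3 -c "
from h import *
c=load('w3')
f=lambda u,v,z:np.round(at(c,180+u/2.3,100+v/2.3,z),4)
print('near well L,R,bottom',f(242,85,.016),f(438,85,.016),f(340,183,.016)); print('far L,R,near edge',f(249,348,.016),f(429,348,.016),f(338,265,.016))
from model import *
print(loc(S,-.04,-.05,0),loc(S,.04,-.05,0),loc(S,.012,-.05,0))
"
```

```text
near well L,R,bottom [0.4261 0.2527 0.016 ] [0.4337 0.3069 0.016 ] [0.4567 0.2762 0.016 ]
far L,R,near edge [0.5019 0.2423 0.016 ] [0.5095 0.2963 0.016 ] [0.4803 0.2724 0.016 ]
[np.float64(0.42715363890771707), np.float64(0.27742914295733134), 0] [np.float64(0.5063809032164928), np.float64(0.26633677665669914), 0] [np.float64(0.47865136070842124), np.float64(0.2702191048619204), 0]
```

Call:
jog_arm(moves=[[1,-0.002,0.004,0,0,0,0],[1,-0.002,0.004,0.01,0,0,0],[1,-0.002,0.004,0.02,0,0,0],[1,-0.002,0.004,0.028,0,0,0],[1,-0.002,0.004,0.032,0,0,0],[1,-0.002,0.004,0.0345,0,0,0],[1,-0.002,0.004,0.0345,0,0,0],[1,-0.002,0.004,0.0345,0,0,0],[1,-0.002,0.004,0.0345,0,0,0],[1,-0.002,0.004,0.0345,0,0,0]])

```text
time_s: 6.18
tcp_pos: [0.508, 0.2702, 0.0516]
ee_rot: [[-0.99, 0.139, 0.002], [0.139, 0.99, -0.001], [-0.002, -0.001, -1.0]]
wrist_force: [0.1, 0.9, -0.7]
gripper_width: 0.422
```

```bash
python3 -c "
from h import *
go(.507,.268,.049,172)"
```

```text
t 6.18 tcp [0.508  0.2702 0.0516] w 0.422 F [ 0.1  0.9 -0.7] q [  44.   27.  -19.    0.  -44. -142.] 
shift [ 0.0007 -0.0023  0.0026] turn [-0.001  0.002  0.001]
```

Call:
jog_arm(moves=[[1,0.001,-0.001,0.003,0,0,0],[1,0.001,-0.001,0.003,0,0,0],[-0.5,0.001,-0.001,0.003,0,0,0],[-0.5,0.001,-0.001,0.003,0,0,0],[-0.5,0.001,-0.001,0.003,0,0,0],[-0.5,0.001,-0.001,0.003,0,0,0],[-0.5,0.001,-0.001,0.003,0,0,0],[-0.5,0.001,-0.001,-0.02,0,0,0],[-0.5,0.001,-0.001,-0.06,0,0,0],[-0.5,0.001,-0.001,-0.09,0,0,0]])

```text
time_s: 7.02
tcp_pos: [0.5069, 0.2692, 0.1429]
ee_rot: [[-0.99, 0.138, 0.002], [0.138, 0.99, -0.002], [-0.002, -0.002, -1.0]]
wrist_force: [1.5, 1.5, 0.3]
gripper_width: 0.747
```

```bash
python3 -c "
from h import *
go(.438,-.002,.14,172)
c=cap('scene','s3.png')
cv2.imwrite('pics/s3z.png',cv2.resize(c['frame'][210:390,100:300,::-1],None,fx=3,fy=3,interpolation=cv2.INTER_CUBIC))"
```

```text
t 7.02 tcp [0.5069 0.2692 0.1429] w 0.747 F [1.5 1.5 0.3] q [  44.   21.  -13.    0.  -56. -142.] 
shift [ 0.0307 -0.2781  0.0034] turn [-0.002  0.002  0.001]
```

View pics/s3z.png

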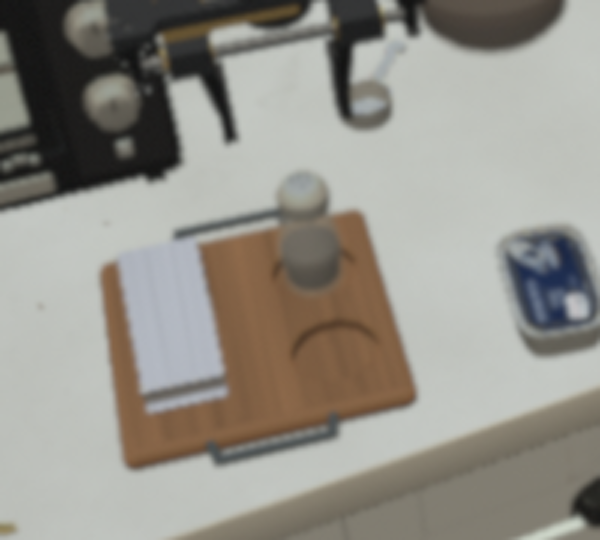

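Call:
jog_arm(moves=[[-1,0.031,-0.278,-0.007,0,0,0],[-1,0.031,-0.278,-0.007,0,0,0],[-1,0.031,-0.278,-0.007,0,0,0],[-1,0.031,-0.278,-0.007,0,0,0],[-1,0.031,-0.278,-0.007,0,0,0],[-1,0.031,-0.278,-0.007,0,0,0],[-1,0.031,-0.278,-0.007,0,0,0],[-1,0.031,-0.278,-0.007,0,0,0],[-1,0.031,-0.278,-0.007,0,0,0],[-1,0.031,-0.278,-0.007,0,0,0]])

```text
time_s: 7.9
tcp_pos: [0.4378, -0.0016, 0.1488]
ee_rot: [[-0.99, 0.139, 0.002], [0.139, 0.99, -0.001], [-0.003, -0.001, -1.0]]
wrist_force: [0.6, -0.3, 1.2]
gripper_width: 1.001
```

```bash
python3 -c "
from h import *
go(.437,-.002,.041,172)
c=cap('top','t4.png')
cv2.imwrite('pics/t4z.png',cv2.resize(c['frame'][190:330,85:285,::-1],None,fx=4,fy=4,interpolation=cv2.INTER_CUBIC))
c=cap('wrist','w4.png')
"
```

```text
t 7.9 tcp [ 0.4378 -0.0016  0.1488] w 1.001 F [ 0.6 -0.3  1.2] q [  21.    8.  -31.    0.  -51. -119.] 
shift [ 0.001  -0.0004  0.1078] turn [-0.001  0.003  0.   ]
```

View pics/t4z.png

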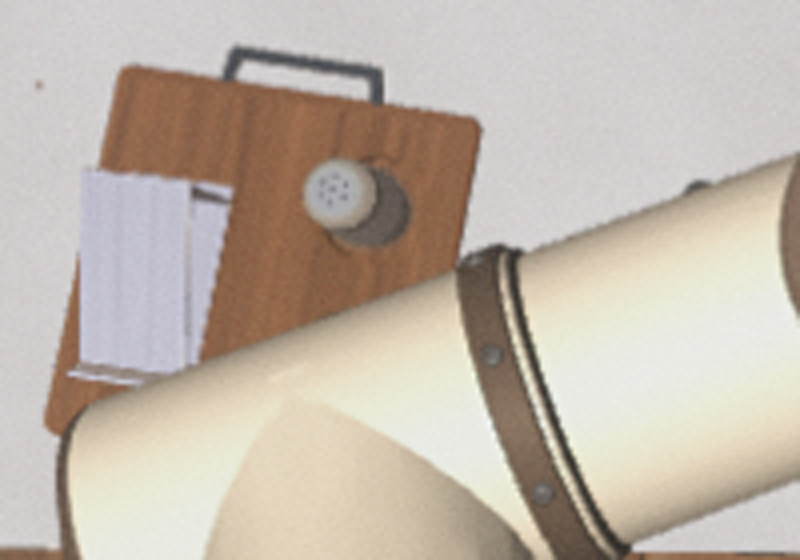

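View pics/w4.png

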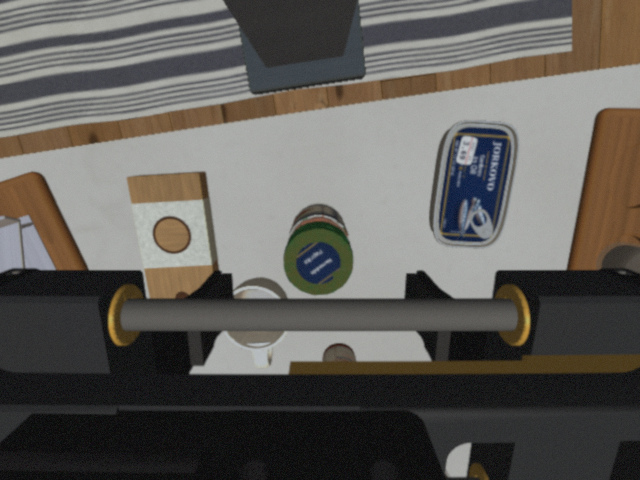

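```bash
python3 -c "
from h import *
c=load('w4');t=load('t4')
print(at(c,318,262,.106))
print((proj(t,[[.507,.268,.09],[.507,.268,.05],[.507,.268,.006]])-[85,190])*4)
print(at(t,85+336/4,190+190/4,.092))
"
```

```text
[ 0.43774459 -0.00246752  0.106     ]
[[333.77927539 188.01506485]
 [357.99437643 200.17055221]
 [382.17012979 212.30962359]]
[0.50578584 0.26632581 0.092     ]
```

Call:
jog_arm(moves=[[-1,0.001,0,0.035,0,0,0],[-1,0.001,0,0.07,0,0,0],[-1,0.001,0,0.1,0,0,0],[1,0.001,0,0.108,0,0,0],[1,0.001,0,0.108,0,0,0],[1,0.001,0,0.108,0,0,0],[1,0.001,0,0.108,0,0,0],[1,0.001,0,0.108,0,0,0],[1,0.001,0,0.108,0,0,0],[1,0.001,0,0.108,0,0,0]])

```text
time_s: 8.83
tcp_pos: [0.4371, -0.0016, 0.0416]
ee_rot: [[-0.99, 0.139, 0.004], [0.139, 0.99, -0.001], [-0.004, -0.0, -1.0]]
wrist_force: [-0.6, 0.1, -0.8]
gripper_width: 0.557
```

Call:
jog_arm(moves=[[1,0,0,0,0,0,0],[1,0,0,0,0,0,0],[1,0,0,0,0,0,0],[1,0,0,0,0,0,0],[1,0,0,-0.01,0,0,0],[1,0,0,-0.04,0,0,0],[1,0,0,-0.075,0,0,0],[1,0,0,-0.075,0,0,0],[1,0,0,-0.075,0,0,0],[1,0,0,-0.075,0,0,0]])

```text
time_s: 9.67
tcp_pos: [0.4354, -0.0019, 0.115]
ee_rot: [[-0.99, 0.139, 0.0], [0.139, 0.99, -0.002], [-0.0, -0.002, -1.0]]
wrist_force: [0.2, -0.8, -1.9]
gripper_width: 0.517
```

```bash
python3 -c "
from h import *
go(.428,.2785,.115,172)
c=cap('wrist','w5.png')
"
```

```text
t 9.67 tcp [ 0.4354 -0.0019  0.115 ] w 0.517 F [ 0.2 -0.8 -1.9] q [  21.   11.  -34.    0.  -46. -119.] 
shift [ 0.0465  0.2766 -0.0004] turn [-0.002  0.    -0.   ]
```

View pics/w5.png

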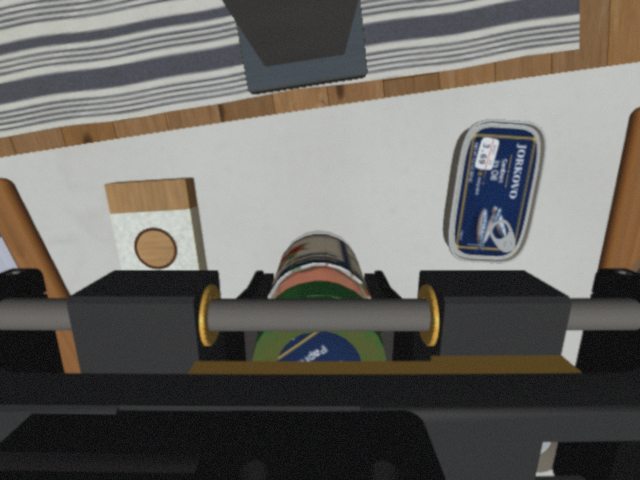

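Call:
jog_arm(moves=[[1,0.006,0.038,0,0,0,0],[1,0.0125,0.076,0,0,0,0],[1,0.019,0.114,0,0,0,0],[1,0.0255,0.152,0,0,0,0],[1,0.032,0.19,0,0,0,0],[1,0.0385,0.228,0,0,0,0],[1,0.044,0.262,0,0,0,0],[1,0.0465,0.2765,0,0,0,0],[1,0.0465,0.2765,0.015,0,0,0],[1,0.0465,0.2765,0.025,0,0,0]])

```text
time_s: 10.55
tcp_pos: [0.4276, 0.2786, 0.0877]
ee_rot: [[-0.99, 0.138, -0.001], [0.138, 0.99, -0.004], [0.001, -0.004, -1.0]]
wrist_force: [0.2, -1.6, -2.2]
gripper_width: 0.519
```

```bash
python3 -c "
from h import *
go(.428,.2785,.048,172)
c=cap('scene','s6.png')
cv2.imwrite('pics/s6z.png',cv2.resize(c['frame'][210:390,100:300,::-1],None,fx=3,fy=3,interpolation=cv2.INTER_CUBIC))
"
```

```text
t 10.55 tcp [0.4276 0.2786 0.0877] w 0.519 F [ 0.2 -1.6 -2.2] q [  51.   19.  -26.    0.  -45. -149.] 
shift [-0.0005  0.0002  0.0397] turn [-0.004 -0.001  0.002]
```

View pics/s6z.png

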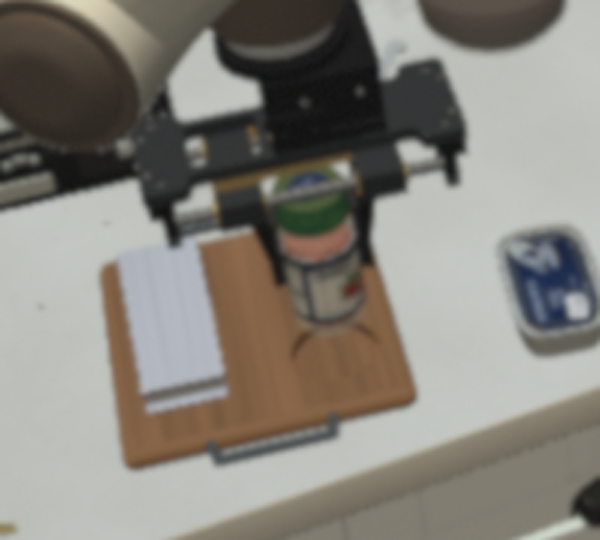

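Call:
jog_arm(moves=[[1,0,0,0.01,0,0,0],[1,0,0,0.02,0,0,0],[1,0,0,0.03,0,0,0],[1,0,0,0.036,0,0,0],[1,0,0,0.039,0,0,0],[1,0,0,0.0415,0,0,0],[1,0,0,0.0415,0,0,0],[1,0,0,0.0415,0,0,0],[1,0,0,0.0415,0,0,0],[1,0,0,0.0415,0,0,0]])

```text
time_s: 11.43
tcp_pos: [0.4289, 0.2788, 0.049]
ee_rot: [[-0.99, 0.139, 0.002], [0.139, 0.99, -0.001], [-0.002, -0.001, -1.0]]
wrist_force: [-0.1, -0.0, -2.1]
gripper_width: 0.518
```

```bash
python3 -c "
from h import *
go(.428,.2785,.048,172)
"
```

```text
t 11.43 tcp [0.4289 0.2788 0.049 ] w 0.518 F [-0.1 -0.  -2.1] q [  51.   23.  -28.    0.  -39. -149.] 
shift [ 0.0009 -0.0004  0.001 ] turn [-0.001  0.002  0.001]
```

Call:
jog_arm(moves=[[1,0,0,0.0015,0,0,0],[1,0,0,0.002,0,0,0],[-0.4,0,0,0.002,0,0,0],[-0.4,0,0,0.002,0,0,0],[-0.4,0,0,0.002,0,0,0],[-0.4,0,0,0.002,0,0,0],[-0.4,0,0,0.002,0,0,0],[-0.4,0,0,-0.02,0,0,0],[-0.4,0,0,-0.06,0,0,0],[-0.4,0,0,-0.1,0,0,0]])

```text
time_s: 12.27
tcp_pos: [0.4278, 0.2777, 0.1485]
ee_rot: [[-0.99, 0.139, -0.002], [0.139, 0.99, -0.005], [0.001, -0.005, -1.0]]
wrist_force: [0.8, 1.4, -0.2]
gripper_width: 0.7
```

```bash
python3 -c "
from h import *
go(.416,.131,.14,172)
c=cap('scene','s7.png')
cv2.imwrite('pics/s7z.png',cv2.resize(c['frame'][210:390,100:300,::-1],None,fx=3,fy=3,interpolation=cv2.INTER_CUBIC))
"
```

```text
t 12.27 tcp [0.4278 0.2777 0.1485] w 0.7 F [ 0.8  1.4 -0.2] q [  51.   15.  -22.    0.  -54. -149.] 
shift [-0.0087 -0.1468  0.0093] turn [-0.005 -0.001  0.   ]
```

View pics/s7z.png

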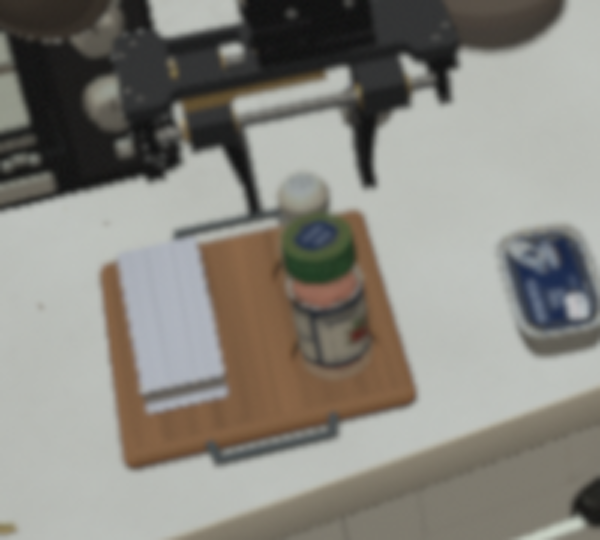

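```bash
python3 -c "
from h import *
c=load('w1');f=lambda u,v,z:at(c,350+u/2.7,20+v/2.7,z)[:2]
P=np.array([f(*q,.026) for q in [(108,93),(262,103),(223,402),(72,385)]])
d=P[2]+P[3]-P[0]-P[1];print(P.mean(0),np.linalg.norm(P-np.roll(P,-1,0),axis=1),np.degrees(np.arctan2(d[1],d[0])))
e=P[1]+P[2]-P[0]-P[3];print(np.degrees(np.arctan2(e[1],e[0])))
w=load('w5')['frame'][:,:,::-1];cv2.imwrite('pics/w5z.png',cv2.resize(w[105:275,420:570],None,fx=4,fy=3.5,interpolation=cv2.INTER_CUBIC))
"
```

```text
[0.41798465 0.13130458] [0.04346296 0.08259798 0.04609993 0.08023475] -11.965160342886922
77.30727601815936
```

View pics/w5z.png

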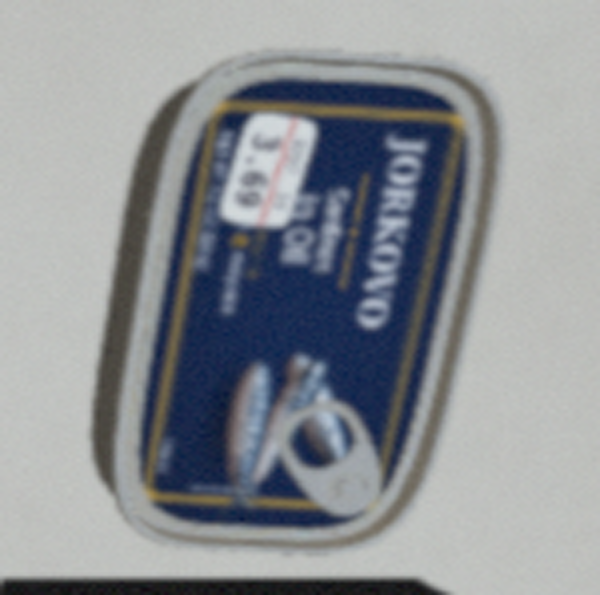

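```bash
python3 -c "
from h import *
c=load('w5');f=lambda u,v,z:at(c,420+u/4,105+v/3.5,z)[:2]
P=np.array([f(*q,.026) for q in [(215,105),(465,122),(378,510),(150,497)]])
d=P[2]+P[3]-P[0]-P[1];print(P.mean(0),np.linalg.norm(P-np.roll(P,-1,0),axis=1),np.degrees(np.arctan2(d[1],d[0])))
e=P[1]+P[2]-P[0]-P[3];print(np.degrees(np.arctan2(e[1],e[0])))
go(.417,.131,.12,168,25)
"
```

```text
[0.41758248 0.12990283] [0.04474297 0.08134796 0.04406851 0.08144649] -10.524180293485218
78.16165320627431
t 12.32 tcp [0.4324 0.2816 0.158 ] w 0.698 F [1.5 0.9 5.9] q [  51.   14.  -21.    0.  -54. -149.] 
shift [-0.0048 -0.1516  0.0368] turn [-0.007  0.447  0.074]
```

Call:
jog_arm(moves=[[-1,0,-0.04,0,0,0,0],[-1,0,-0.08,0.01,0,0.1,0.02],[-1,0,-0.12,0.02,0,0.2,0.04],[-1,0,-0.15,0.036,0,0.3,0.06],[-1,0,-0.15,0.05,-0.007,0.4,0.063],[-1,0,-0.15,0.05,-0.007,0.436,0.063],[-1,0,-0.15,0.05,-0.007,0.436,0.063],[-1,0,-0.15,0.05,-0.007,0.436,0.063],[-1,0,-0.15,0.05,-0.007,0.436,0.063],[-1,0,-0.15,0.05,-0.007,0.436,0.063]])

```text
time_s: 13.15
tcp_pos: [0.4075, 0.1305, 0.0995]
ee_rot: [[-0.889, 0.199, -0.412], [0.184, 0.98, 0.077], [0.419, -0.007, -0.908]]
wrist_force: [-1.2, -0.5, 0.5]
gripper_width: 1.003
```

```bash
python3 -c "
from h import *
go(.4132,.1307,.008,168.7,25)
cap('wrist','w8.png');cap('top','t8.png')
"
```

```text
t 13.15 tcp [0.4075 0.1305 0.0995] w 1.003 F [-1.2 -0.5  0.5] q [  28.   23.  -16.  -16.  -71. -121.] 
shift [-0.0434  0.0021  0.0807] turn [-0.005  0.004 -0.006]
```

View pics/w8.png

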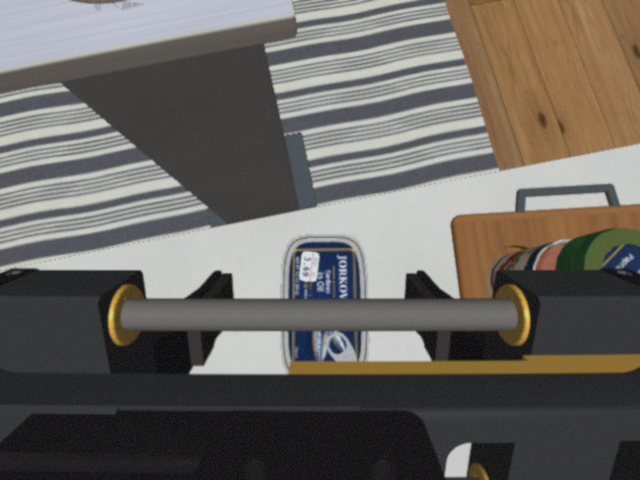

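View pics/t8.png

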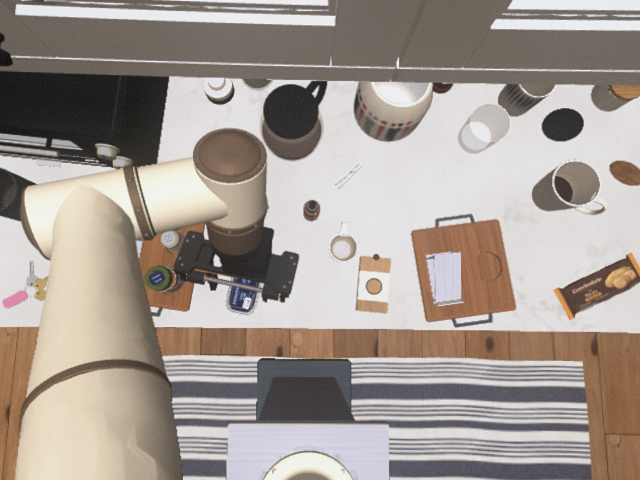

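Call:
jog_arm(moves=[[-1,-0.012,0.001,0.018,0,0,0],[-1,-0.024,0.002,0.042,0,0,0],[-1,-0.033,0.002,0.062,-0.005,0.004,-0.006],[-1,-0.039,0.002,0.072,-0.005,0.004,-0.006],[-1,-0.043,0.002,0.08,-0.005,0.004,-0.006],[-1,-0.043,0.002,0.08,-0.005,0.004,-0.006],[-1,-0.043,0.002,0.08,-0.005,0.004,-0.006],[1,-0.043,0.002,0.08,-0.005,0.004,-0.006],[1,-0.043,0.002,0.08,-0.005,0.004,-0.006],[1,-0.043,0.002,0.08,-0.005,0.004,-0.006]])

```text
time_s: 14.08
tcp_pos: [0.4139, 0.1304, 0.0089]
ee_rot: [[-0.888, 0.197, -0.415], [0.178, 0.98, 0.083], [0.423, 0.0, -0.906]]
wrist_force: [-0.5, 0.6, -0.3]
gripper_width: 0.851
```

Call:
jog_arm(moves=[[1,0,0,0,0,0,0],[1,0,0,0,0,0,0],[1,0,0,0,0,0,0],[1,0,0,0,0,0,0],[1,0,0,0,0,0,0],[1,0,0,0,0,0,0],[1,0,0,0,0,0,0],[1,0,0,0,0,0,0],[1,0,0,0,0,0,0],[1,0,0,0,0,0,0]])

```text
time_s: 14.92
tcp_pos: [0.4138, 0.1306, 0.0085]
ee_rot: [[-0.888, 0.197, -0.415], [0.179, 0.98, 0.083], [0.424, -0.0, -0.906]]
wrist_force: [0.3, 2.2, 6.3]
gripper_width: 0.68
```

```bash
python3 -c "
from h import *
go(.4132,.1307,.008,168.7,25); s=sense(); print(s['ee_rot'].T@(np.array([.4173,.1307,.013])-s['tcp_pos']))
"
```

```text
t 14.92 tcp [0.4138 0.1306 0.0085] w 0.68 F [0.3 2.2 6.3] q [  27.   32.  -19.  -17.  -61. -117.] 
shift [0.0003 0.     0.0007] turn [ 0.    -0.001 -0.001]
[-0.00119509  0.00082474 -0.00549724]
```

```bash
python3 -c "
from h import *
from model import *
go(.414,.131,.185,172,0)
S2=(S[0]+[.001,.0015],S[1])
a=np.radians(25);l,n=.055,.0155
p=loc(S2,-.058+l*np.cos(a)-n*np.sin(a),.048,.03+l*np.sin(a)+n*np.cos(a)); print(p)
"
```

```text
t 14.92 tcp [0.4138 0.1306 0.0085] w 0.68 F [0.3 2.2 6.3] q [  27.   32.  -19.  -17.  -61. -117.] 
shift [ 0.0747  0.0004 -0.1599] turn [ 0.013 -0.437 -0.058]
[np.float64(0.46679379049581665), np.float64(0.37247508764359655), np.float64(0.06729177509480654)]
```

Call:
jog_arm(moves=[[1,0.004,0,-0.009,0,0,0],[1,0.015,0,-0.032,0,0,0],[1,0.03,0,-0.064,0,-0.08,0],[1,0.045,0,-0.096,0,-0.18,0],[1,0.06,0,-0.128,0.007,-0.28,-0.03],[1,0.07,0,-0.15,0.01,-0.36,-0.05],[1,0.075,0,-0.16,0.013,-0.437,-0.058],[1,0.075,0,-0.16,0.013,-0.437,-0.058],[1,0.075,0,-0.16,0.013,-0.437,-0.058],[1,0.075,0,-0.16,0.013,-0.437,-0.058]])

```text
time_s: 15.75
tcp_pos: [0.4128, 0.1299, 0.1839]
ee_rot: [[-0.99, 0.14, -0.004], [0.14, 0.99, -0.002], [0.004, -0.003, -1.0]]
wrist_force: [0.6, -0.0, -1.7]
gripper_width: 0.682
```

```bash
python3 -c "
from h import *
go(.4656,.3725,.185,172,0)
c=cap('scene','s9.png')
cv2.imwrite('pics/s9z.png',cv2.resize(c['frame'][130:360,140:440,::-1],None,fx=2.6,fy=2.6,interpolation=cv2.INTER_CUBIC))
cap('wrist','w9.png')
"
```

```text
t 15.75 tcp [0.4128 0.1299 0.1839] w 0.682 F [ 0.6 -0.  -1.7] q [  39.    5.  -28.   -0.  -57. -137.] 
shift [-0.0185  0.2476 -0.0018] turn [-0.003 -0.004 -0.   ]
```

View pics/s9z.png

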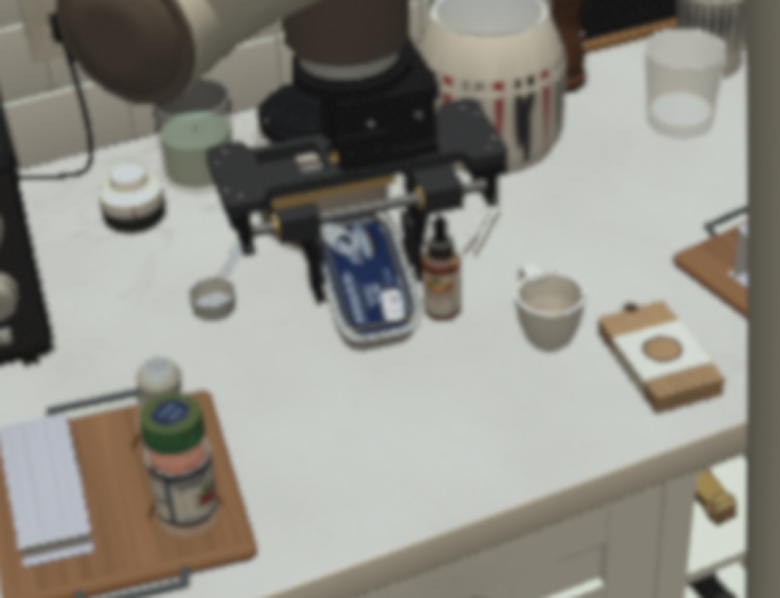

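View pics/w9.png

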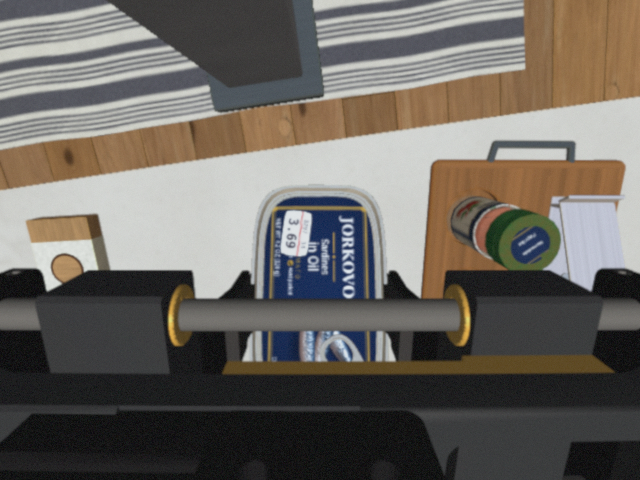

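```bash
python3 -c "
from h import *
c=load('w9');print(proj(c,[[.3635,.137,.180],[.3635,.137,.170],[.3635,.137,.19]]))"
```

```text
[[320.36476152 187.59019665]
 [320.35676288 185.64892499]
 [320.37376118 189.77500728]]
```

Call:
jog_arm(moves=[[1,-0.003,0.04,0,0,0,0],[1,-0.006,0.08,0,0,0,0],[1,-0.009,0.12,0,0,0,0],[1,-0.012,0.16,0,0,0,0],[1,-0.015,0.2,0,0,0,0],[1,-0.018,0.235,0,0,0,0],[1,-0.0185,0.2475,0,0,0,0],[1,-0.0185,0.2475,0.01,0,0,0],[1,-0.0185,0.2475,0.04,0,0,0],[1,-0.0185,0.2475,0.07,0,0,0]])

```text
time_s: 16.68
tcp_pos: [0.4664, 0.3723, 0.1128]
ee_rot: [[-0.99, 0.14, -0.002], [0.14, 0.99, -0.001], [0.002, -0.001, -1.0]]
wrist_force: [0.1, -0.9, -2.2]
gripper_width: 0.679
```

```bash
python3 -c "
from h import *
go(.4656,.3725,.062,172,0)
c=cap('scene','s10.png')
cv2.imwrite('pics/s10z.png',cv2.resize(c['frame'][160:390,60:330,::-1],None,fx=2.6,fy=2.6,interpolation=cv2.INTER_CUBIC))
cap('wrist','w10.png')
"
```

```text
t 16.68 tcp [0.4664 0.3723 0.1128] w 0.679 F [ 0.1 -0.9 -2.2] q [  54.   25.  -12.   -0.  -53. -152.] 
shift [0.0008 0.0002 0.0508] turn [-0.001 -0.002 -0.001]
```

View pics/s10z.png

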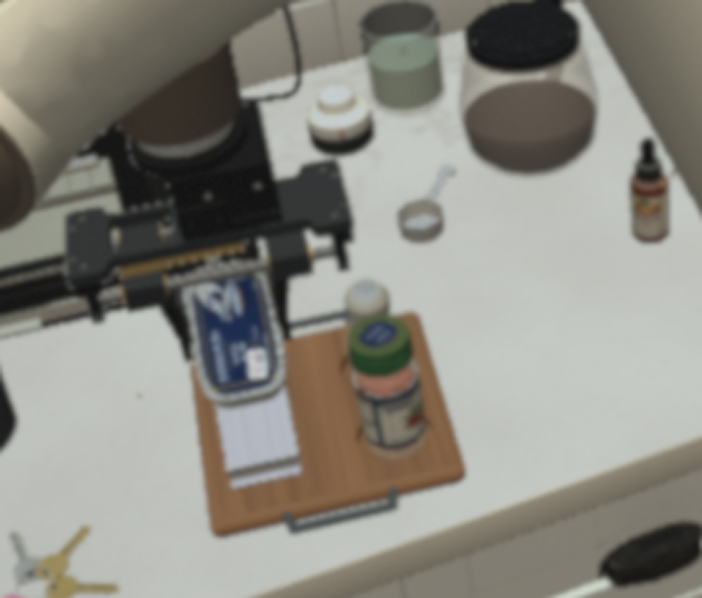

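View pics/w10.png

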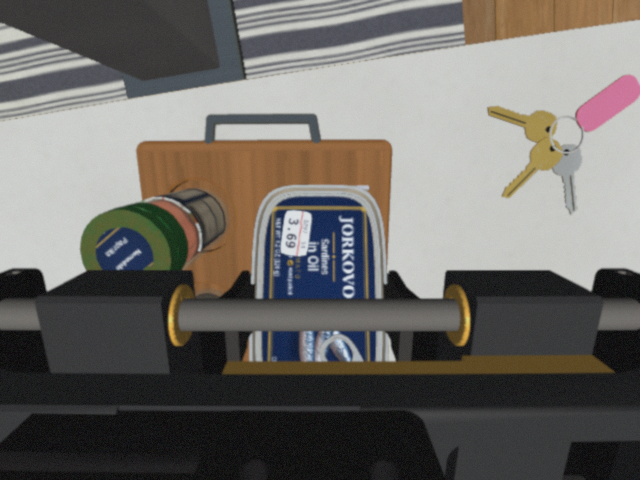

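Call:
jog_arm(moves=[[1,0.001,0,0.01,0,0,0],[1,0.001,0,0.02,0,0,0],[1,0.001,0,0.03,0,0,0],[1,0.001,0,0.038,0,0,0],[1,0.001,0,0.042,0,0,0],[1,0.001,0,0.042,0,0,0],[1,0.001,0,0.042,0,0,0],[1,0.001,0,0.042,0,0,0],[1,0.001,0,0.042,0,0,0],[1,0.001,0,0.042,0,0,0]])

```text
time_s: 17.62
tcp_pos: [0.4651, 0.3732, 0.073]
ee_rot: [[-0.99, 0.139, -0.001], [0.139, 0.99, -0.0], [0.001, -0.0, -1.0]]
wrist_force: [-0.5, -1.1, -2.0]
gripper_width: 0.679
```

```bash
python3 -c "
from h import *
go(.4656,.3725,.062,172,0)
c=cap('scene','s11.png')
cv2.imwrite('pics/s11z.png',cv2.resize(c['frame'][240:390,100:280,::-1],None,fx=4,fy=4,interpolation=cv2.INTER_CUBIC))
cap('wrist','w11.png')
"
```

```text
t 17.62 tcp [0.4651 0.3732 0.073 ] w 0.679 F [-0.5 -1.1 -2. ] q [  54.   28.  -14.   -0.  -48. -152.] 
shift [-0.0006 -0.0006  0.011 ] turn [-0.    -0.001  0.   ]
```

View pics/s11z.png

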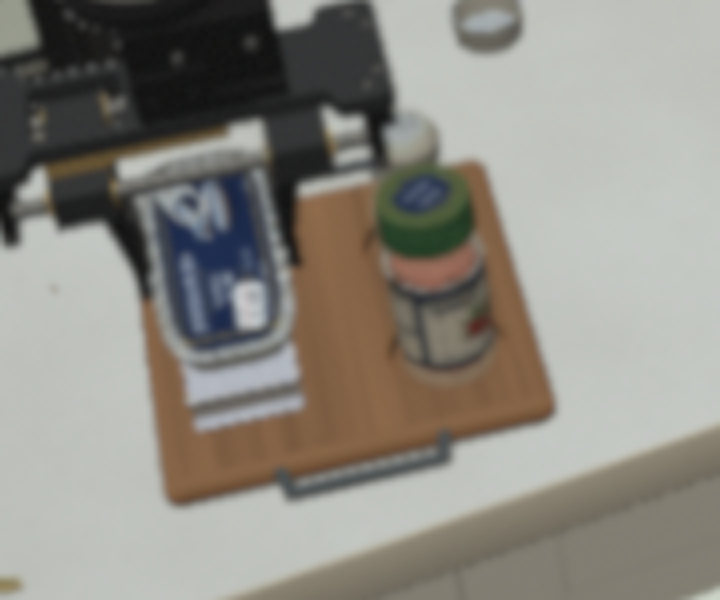

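View pics/w11.png

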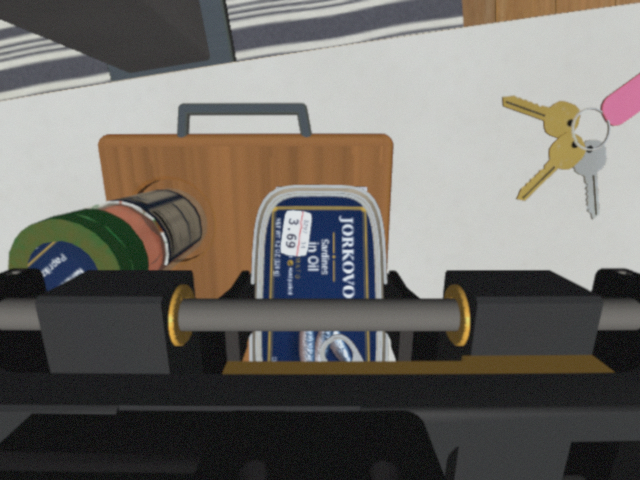

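Call:
jog_arm(moves=[[1,0,-0.001,0.004,0,0,0],[1,0,-0.001,0.007,0,0,0],[1,0,-0.001,0.009,0,0,0],[1,0,-0.001,0.01,0,0,0],[1,0,-0.001,0.01,0,0,0],[1,0,-0.001,0.01,0,0,0],[1,0,-0.001,0.01,0,0,0],[1,0,-0.001,0.01,0,0,0],[1,0,-0.001,0.01,0,0,0],[1,0,-0.001,0.01,0,0,0]])

```text
time_s: 18.55
tcp_pos: [0.4648, 0.372, 0.0626]
ee_rot: [[-0.99, 0.139, -0.001], [0.139, 0.99, -0.001], [0.001, -0.001, -1.0]]
wrist_force: [-0.9, 0.3, -1.3]
gripper_width: 0.681
```

```bash
python3 -c "
from h import *
go(.4656,.3725,.062,172,0)
c=cap('scene','s12.png')
cv2.imwrite('pics/s12z.png',cv2.resize(c['frame'][240:390,100:280,::-1],None,fx=4,fy=4,interpolation=cv2.INTER_CUBIC))
"
```

```text
t 18.55 tcp [0.4648 0.372  0.0626] w 0.681 F [-0.9  0.3 -1.3] q [  54.   28.  -15.   -0.  -47. -152.] 
shift [-0.0007  0.0006  0.0006] turn [-0.001 -0.001  0.   ]
```

View pics/s12z.png

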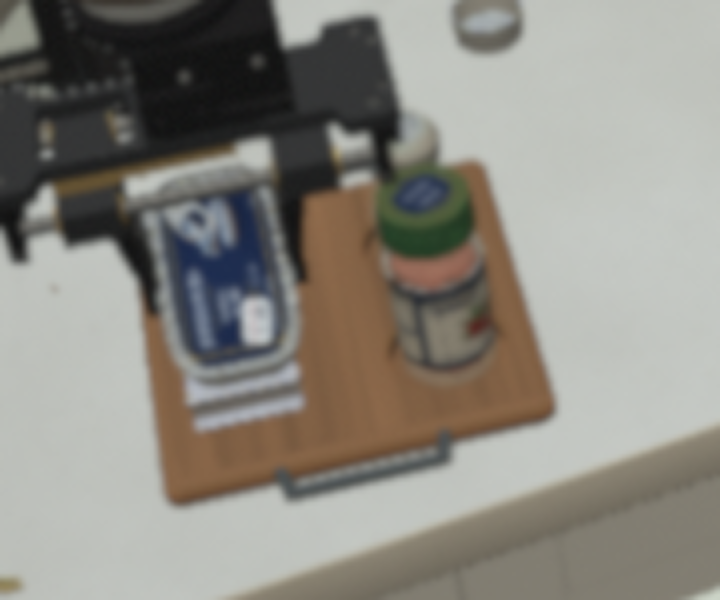

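Call:
jog_arm(moves=[[1,0,0,0.001,0,0,0],[1,0,0,0.002,0,0,0],[1,0,0,0.003,0,0,0],[1,0,0,0.003,0,0,0],[1,0,0,0.003,0,0,0],[1,0,0,0.003,0,0,0],[1,0,0,0.003,0,0,0],[1,0,0,0.003,0,0,0],[1,0,0,0.003,0,0,0],[1,0,0,0.003,0,0,0]])

```text
time_s: 19.43
tcp_pos: [0.4648, 0.3719, 0.0595]
ee_rot: [[-0.99, 0.139, -0.001], [0.139, 0.99, -0.001], [0.001, -0.001, -1.0]]
wrist_force: [0.7, 0.7, -2.1]
gripper_width: 0.682
```

```bash
python3 -c "
from h import *
go(.4656,.3725,.062,172,0)
"
```

```text
t 19.43 tcp [0.4648 0.3719 0.0595] w 0.682 F [ 0.7  0.7 -2.1] q [  54.   28.  -15.   -0.  -46. -152.] 
shift [-0.0007  0.0007 -0.0025] turn [-0.001 -0.001  0.   ]
```

Call:
jog_arm(moves=[[1,0,0,0.001,0,0,0],[1,0,0,0.0025,0,0,0],[1,0,0,0.0025,0,0,0],[1,0,0,0.0025,0,0,0],[1,0,0,0.0025,0,0,0],[1,0,0,0.0025,0,0,0],[1,0,0,0.0025,0,0,0],[1,0,0,0.0025,0,0,0],[1,0,0,0.0025,0,0,0],[1,0,0,0.0025,0,0,0]])

```text
time_s: 20.27
tcp_pos: [0.465, 0.372, 0.0589]
ee_rot: [[-0.99, 0.138, -0.0], [0.138, 0.99, -0.001], [0.0, -0.001, -1.0]]
wrist_force: [-3.7, -1.9, 8.2]
gripper_width: 0.682
```

```bash
python3 -c "
from h import *
go(.4656,.3725,.062,172,0)
"
```

```text
t 20.27 tcp [0.465  0.372  0.0589] w 0.682 F [-3.7 -1.9  8.2] q [  54.   28.  -15.   -0.  -46. -152.] 
shift [-0.0006  0.0005 -0.0031] turn [-0.001 -0.     0.001]
```

Contact. Open slowly in place.

Call:
jog_arm(moves=[[0.2,0,0,-0.0005,0,0,0],[-0.4,0,0,-0.0005,0,0,0],[-0.6,0,0,-0.0005,0,0,0],[-1,0,0,-0.0005,0,0,0],[-1,0,0,-0.0005,0,0,0],[-1,0,0,-0.0005,0,0,0],[-1,0,0,-0.0005,0,0,0],[-1,0,0,-0.0005,0,0,0],[-1,0,0,-0.0005,0,0,0],[-1,0,0,-0.0005,0,0,0]])

```text
time_s: 21.1
tcp_pos: [0.4648, 0.3719, 0.0574]
ee_rot: [[-0.99, 0.139, -0.001], [0.139, 0.99, -0.001], [0.001, -0.001, -1.0]]
wrist_force: [-0.4, -0.9, 0.3]
gripper_width: 0.994
```

```bash
python3 -c "
from h import *
go(.4656,.3725,.062,172,0)
c=cap('scene','s13.png')
cv2.imwrite('pics/s13z.png',cv2.resize(c['frame'][240:390,100:280,::-1],None,fx=4,fy=4,interpolation=cv2.INTER_CUBIC))
"
```

```text
t 21.1 tcp [0.4648 0.3719 0.0574] w 0.994 F [-0.4 -0.9  0.3] q [  54.   29.  -15.   -0.  -46. -152.] 
shift [-0.0007  0.0007 -0.0046] turn [-0.001 -0.001  0.   ]
```

View pics/s13z.png

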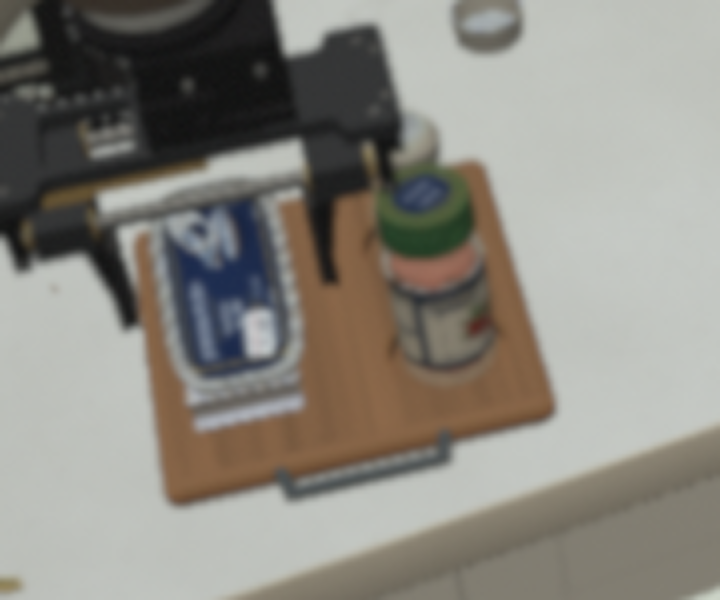

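Call:
jog_arm(moves=[[-1,0,0,-0.01,0,0,0],[-1,0,0,-0.03,0,0,0],[-1,0,0,-0.06,0,0,0],[-1,0,0,-0.1,0,0,0],[-1,0,0,-0.13,0,0,0],[-1,0,-0.03,-0.14,0,0,0],[-1,0,-0.07,-0.14,0,0,0],[-1,0,-0.11,-0.14,0,0,0],[-1,0,-0.15,-0.14,0,0,0],[-1,0,-0.19,-0.14,0,0,0]])

```text
time_s: 21.98
tcp_pos: [0.438, 0.1822, 0.1987]
ee_rot: [[-0.99, 0.138, -0.0], [0.138, 0.99, -0.0], [0.0, -0.0, -1.0]]
wrist_force: [1.0, -1.4, 1.2]
gripper_width: 1.002
```

```bash
python3 -c "
from h import *
c=cap('scene','s14.png')
cv2.imwrite('pics/s14z.png',cv2.resize(c['frame'][240:390,100:280,::-1],None,fx=4,fy=4,interpolation=cv2.INTER_CUBIC))
go(.4955,-.0625,.12,174)
"
```

```text
t 22.03 tcp [0.4351 0.1765 0.1984] w 1.0 F [-2.4 -5.6 -1. ] q [  42.    8.  -22.   -0.  -60. -140.] 
shift [-0.0941 -0.2277  0.0789] turn [-0.004 -0.004 -0.038]
```

View pics/s14z.png

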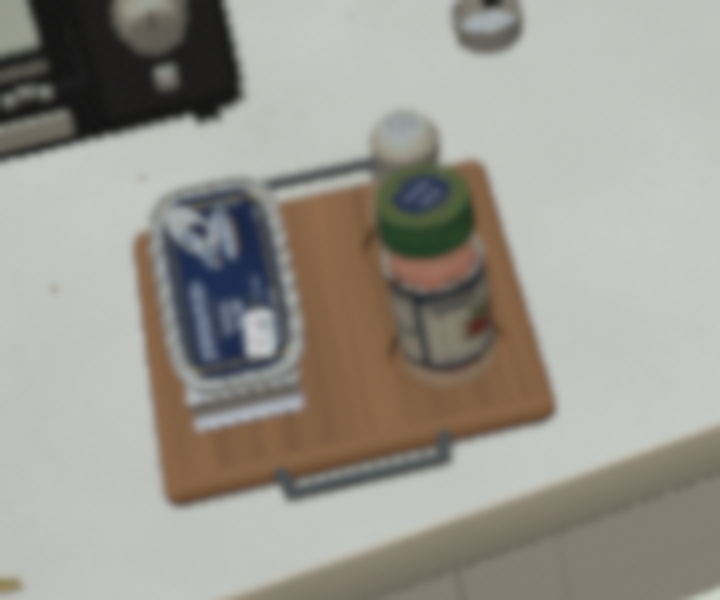

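Call:
jog_arm(moves=[[-1,-0.015,-0.04,0,0,0,0],[-1,-0.03,-0.08,0,0,0,-0.02],[-1,-0.047,-0.12,0.01,0,0,-0.038],[-1,-0.063,-0.16,0.03,0,0,-0.038],[-1,-0.08,-0.195,0.05,0,0,-0.038],[-1,-0.094,-0.228,0.07,0,0,-0.038],[-1,-0.094,-0.228,0.08,0,0,-0.038],[-1,-0.094,-0.228,0.08,0,0,-0.038],[-1,-0.094,-0.228,0.08,0,0,-0.038],[-1,-0.094,-0.228,0.08,0,0,-0.038]])

```text
time_s: 22.87
tcp_pos: [0.5005, -0.0545, 0.119]
ee_rot: [[-0.995, 0.101, 0.0], [0.101, 0.995, -0.001], [-0.001, -0.001, -1.0]]
wrist_force: [0.2, 0.7, 0.4]
gripper_width: 1.002
```

```bash
python3 -c "
from h import *
go(.4955,-.0625,.011,174)
c=cap('wrist','w15.png');t=cap('top','t15.png')
cv2.imwrite('pics/t15z.png',cv2.resize(t['frame'][190:330,85:285,::-1],None,fx=4,fy=4,interpolation=cv2.INTER_CUBIC))
"
```

```text
t 22.87 tcp [ 0.5005 -0.0545  0.119 ] w 1.002 F [0.2 0.7 0.4] q [  12.   16.  -25.    0.  -49. -108.] 
shift [ 0.0043 -0.0084  0.108 ] turn [-0.001  0.001  0.004]
```

View pics/w15.png

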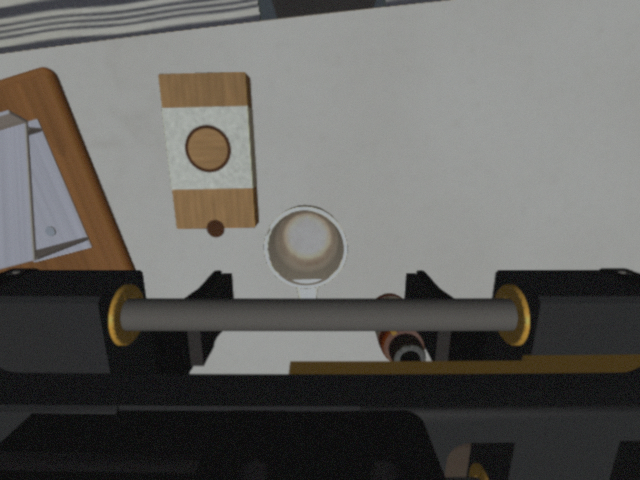

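View pics/t15z.png

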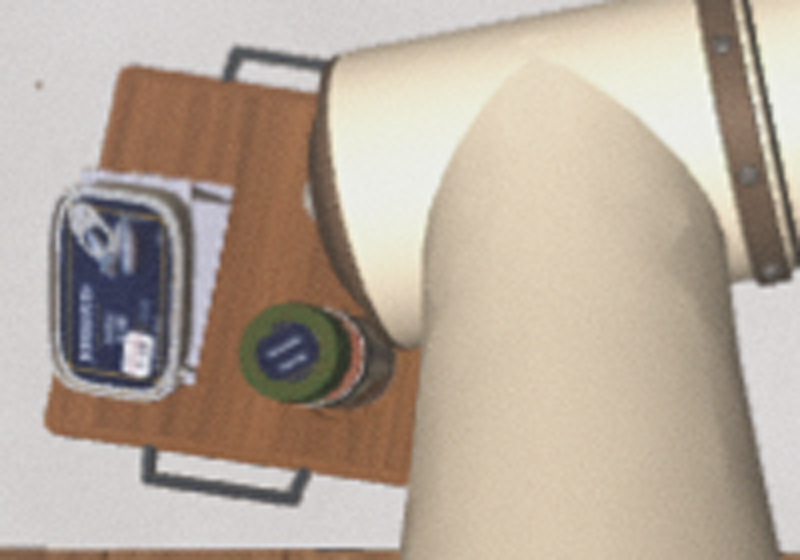

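```bash
python3 -c "
from h import *
c=load('w15');print(at(c,306,246,.051),at(c,307,293,.049))
B=np.array([at(c,u,v,.02)[:2] for u,v in [(160,74),(247,72),(258,226),(177,229)]]);print(B.mean(0),np.linalg.norm(B-np.roll(B,-1,0),axis=1)); d=B[2]+B[3]-B[0]-B[1];print(np.degrees(np.arctan2(d[1],d[0])))
"
```

```text
[ 0.4962242  -0.06388867  0.051     ] [ 0.53201547 -0.06717241  0.049     ]
[ 0.42787633 -0.12833797] [0.06119624 0.1099171  0.06342686 0.11132133]
-4.77652105995893
```

Call:
jog_arm(moves=[[-1,0.0036,-0.0094,0.02,0,0,0],[-1,0.0036,-0.0094,0.05,0,0,0],[-1,0.0036,-0.0094,0.08,0,0,0],[-1,0.0036,-0.0094,0.1,0,0,0],[-1,0.0036,-0.0094,0.108,0,0,0],[1,0.0036,-0.0094,0.108,0,0,0],[1,0.0036,-0.0094,0.108,0,0,0],[1,0.0036,-0.0094,0.108,0,0,0],[1,0.0036,-0.0094,0.108,0,0,0],[1,0.0036,-0.0094,0.108,0,0,0]])

```text
time_s: 23.8
tcp_pos: [0.4943, -0.0638, 0.0098]
ee_rot: [[-0.995, 0.101, -0.003], [0.101, 0.995, -0.001], [0.003, -0.001, -1.0]]
wrist_force: [0.5, 0.1, -0.2]
gripper_width: 0.706
```

Call:
jog_arm(moves=[[1,0,0,0,0,0,0],[1,0,0,0,0,0,0],[1,0,0,0,0,0,0],[1,0,0,0,0,0,0],[1,0,0,0,0,0,0],[1,0,0,0,0,0,0],[1,0,0,-0.01,0,0,0],[1,0,0,-0.04,0,0,0],[1,0,0,-0.07,0,0,0],[1,0,0,-0.07,0,0,0]])

```text
time_s: 24.63
tcp_pos: [0.4991, -0.064, 0.0848]
ee_rot: [[-0.995, 0.1, 0.009], [0.1, 0.995, -0.001], [-0.009, 0.0, -1.0]]
wrist_force: [0.8, -0.2, 0.5]
gripper_width: 0.646
```

```bash
python3 -c "
from h import *
from model import *
print(loc(T,0,-.05,0))
go(.467,-.364,.09,174)
c=cap('wrist','w16.png')
"
```

```text
[np.float64(0.466674631099559), np.float64(-0.3641825693409835), 0]
t 24.63 tcp [ 0.4991 -0.064   0.0848] w 0.646 F [ 0.8 -0.2  0.5] q [  11.   19.  -27.    0.  -43. -107.] 
shift [ 0.0019 -0.3017 -0.0053] turn [0.    0.009 0.005]
```

View pics/w16.png

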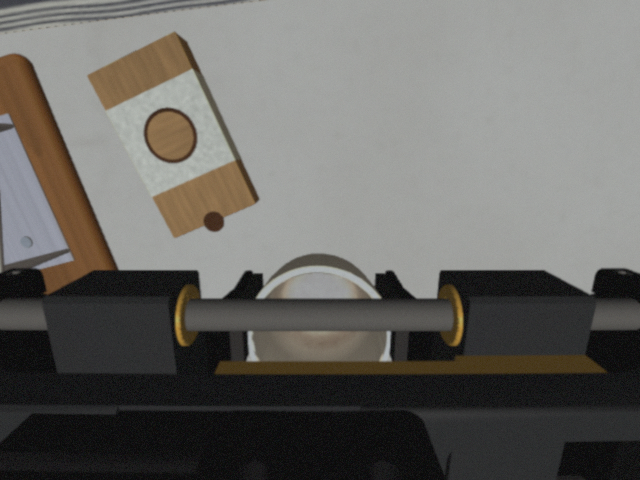

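Call:
jog_arm(moves=[[1,0,0,-0.02,0,0,0],[1,0,-0.03,-0.035,0,0,0],[1,0,-0.065,-0.035,0,0,0],[1,0,-0.1,-0.035,0,0,0],[1,0,-0.14,-0.035,0,0,0],[1,0,-0.18,-0.035,0,0,0],[1,0.001,-0.22,-0.035,0,0,0],[1,0.002,-0.26,-0.035,0,0,0],[1,0.002,-0.29,-0.035,0,0,0],[1,0.002,-0.302,-0.035,0,0,0]])

```text
time_s: 25.52
tcp_pos: [0.4611, -0.3676, 0.1132]
ee_rot: [[-0.994, 0.105, -0.004], [0.105, 0.994, -0.0], [0.004, -0.001, -1.0]]
wrist_force: [0.6, -0.1, -1.0]
gripper_width: 0.647
```

```bash
python3 -c "
from h import *
go(.4655,-.364,.05,174)
c=cap('wrist','w17.png');c=cap('top','t17.png')
"
```

```text
t 25.52 tcp [ 0.4611 -0.3676  0.1132] w 0.647 F [ 0.6 -0.1 -1. ] q [-23.  24. -13.   0. -53. -73.] 
shift [-0.0043  0.0041  0.0632] turn [-0.001 -0.004 -0.001]
```

View pics/w17.png

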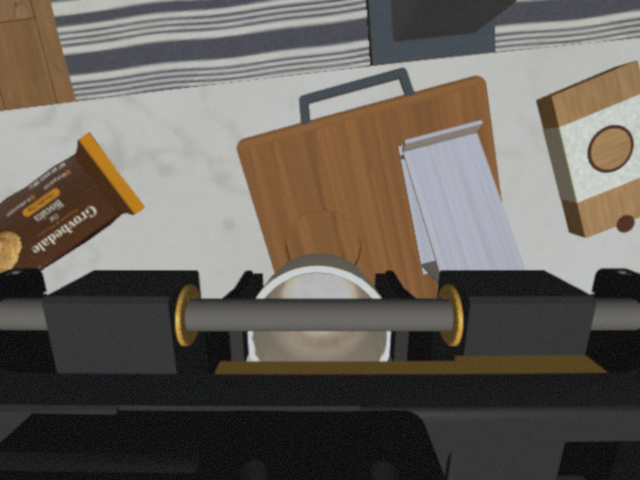

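View pics/t17.png

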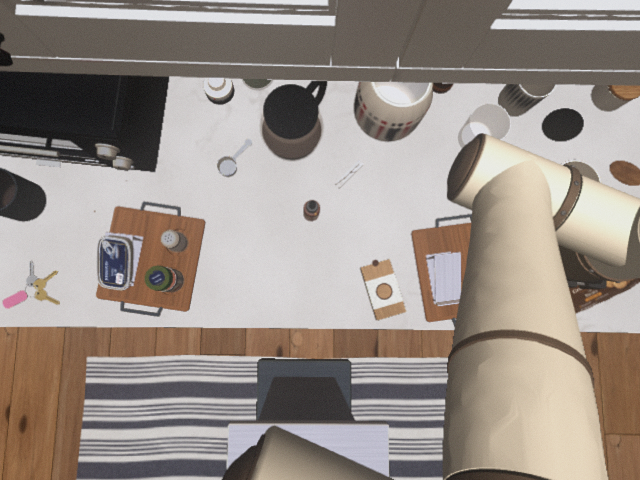

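```bash
python3 -c "
from h import *
c=load('w17')
L,R,N=[at(c,*q,.016) for q in [(285,242),(361,242),(322,209)]]
print(L,R,N,np.linalg.norm(L-R), N+.03*np.array([.99,.1435,0]))
"
```

```text
[ 0.45933349 -0.39477326  0.016     ] [ 0.46551184 -0.33589801  0.016     ] [ 0.43655485 -0.36344801  0.016     ] 0.0591985308464705 [ 0.46625485 -0.35914301  0.016     ]
```

Call:
jog_arm(moves=[[1,-0.004,0.0045,0.01,0,0,0],[1,-0.004,0.0045,0.03,0,0,0],[1,-0.004,0.0045,0.05,0,0,0],[1,-0.004,0.0045,0.063,0,0,0],[1,-0.004,0.0045,0.063,0,0,0],[1,-0.004,0.0045,0.063,0,0,0],[1,-0.004,0.0045,0.063,0,0,0],[1,-0.004,0.0045,0.063,0,0,0],[1,-0.004,0.0045,0.063,0,0,0],[1,-0.004,0.0045,0.063,0,0,0]])

```text
time_s: 26.45
tcp_pos: [0.4676, -0.3603, 0.0531]
ee_rot: [[-0.995, 0.101, 0.0], [0.101, 0.995, -0.002], [-0.0, -0.002, -1.0]]
wrist_force: [-0.3, 0.1, -1.6]
gripper_width: 0.644
```

```bash
python3 -c "
from h import *
go(.465,-.3635,.018,174)
c=cap('wrist','w18.png')
"
```

```text
t 26.45 tcp [ 0.4676 -0.3603  0.0531] w 0.644 F [-0.3  0.1 -1.6] q [-22.  28. -16.   0. -45. -74.] 
shift [ 0.0023 -0.0034  0.0351] turn [-0.002  0.     0.003]
```

View pics/w18.png

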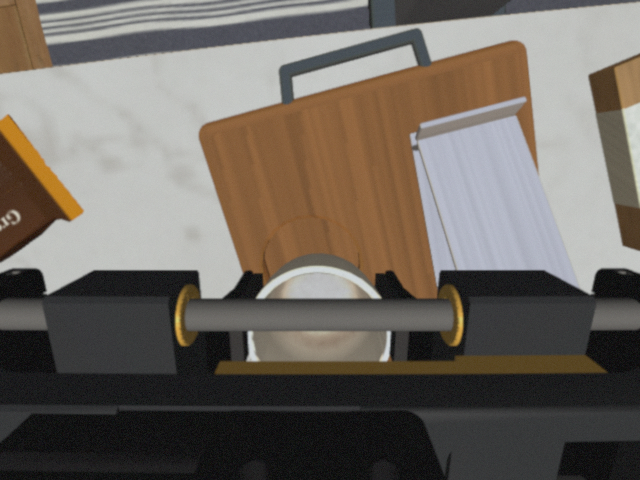

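```bash
python3 -c "
from h import *
c=load('w18')
L,R,N=[at(c,*q,.016) for q in [(263,262),(360,262),(312,217)]]
print(L,R,N,np.linalg.norm(L-R), N+.03*np.array([.99,.1435,0]))
"
```

```text
[ 0.46227387 -0.39471418  0.016     ] [ 0.46813984 -0.33608844  0.016     ] [ 0.43764997 -0.36215624  0.016     ] 0.058918477050540596 [ 0.46734997 -0.35785124  0.016     ]
```

Call:
jog_arm(moves=[[1,0.0017,-0.0044,0.005,0,0,0],[1,0.0017,-0.0044,0.015,0,0,0],[1,0.0017,-0.0044,0.024,0,0,0],[1,0.0017,-0.0044,0.03,0,0,0],[1,0.0017,-0.0044,0.033,0,0,0],[1,0.0017,-0.0044,0.034,0,0,0],[1,0.0017,-0.0044,0.034,0,0,0],[1,0.0017,-0.0044,0.034,0,0,0],[1,0.0017,-0.0044,0.034,0,0,0],[1,0.0017,-0.0044,0.034,0,0,0]])

```text
time_s: 27.33
tcp_pos: [0.4649, -0.3645, 0.018]
ee_rot: [[-0.995, 0.101, -0.001], [0.101, 0.995, -0.001], [0.001, -0.001, -1.0]]
wrist_force: [0.2, 0.2, -0.7]
gripper_width: 0.645
```

```bash
python3 -c "
from h import *
go(.4655,-.3645,.018,174)
"
```

```text
t 27.33 tcp [ 0.4649 -0.3645  0.018 ] w 0.645 F [ 0.2  0.2 -0.7] q [-22.  31. -18.   0. -41. -74.] 
shift [-0.0006  0.0001  0.    ] turn [-0.001 -0.001  0.003]
```

Call:
jog_arm(moves=[[1,-0.0005,0,0.001,0,0,0],[-1,-0.0005,0,0.001,0,0,0],[-1,-0.0005,0,0.001,0,0,0],[-1,-0.0005,0,0.001,0,0,0],[-1,-0.0005,0,0.001,0,0,0],[-1,-0.0005,0,0.001,0,0,0],[-1,-0.0005,0,0,0,0,0],[-1,-0.0005,0,-0.02,0,0,0],[-1,-0.0005,0,-0.06,0,0,0],[-1,-0.0005,0,-0.1,0,0,0]])

```text
time_s: 28.17
tcp_pos: [0.4643, -0.364, 0.1179]
ee_rot: [[-0.995, 0.101, -0.006], [0.101, 0.995, 0.001], [0.006, 0.0, -1.0]]
wrist_force: [0.7, -0.5, 0.9]
gripper_width: 0.992
```

```bash
python3 -c "
from h import *
t=load('t17');cv2.imwrite('pics/t17z.png',cv2.resize(t['frame'][230:340,330:480,::-1],None,fx=5,fy=5,interpolation=cv2.INTER_CUBIC))
go(.425,-.14,.15,174)
"
```

```text
t 28.17 tcp [ 0.4643 -0.364   0.1179] w 0.992 F [ 0.7 -0.5  0.9] q [-22.  24. -13.   0. -54. -74.] 
shift [ 0.062   0.2188 -0.0317] turn [ 0.    -0.006  0.003]
```

View pics/t17z.png

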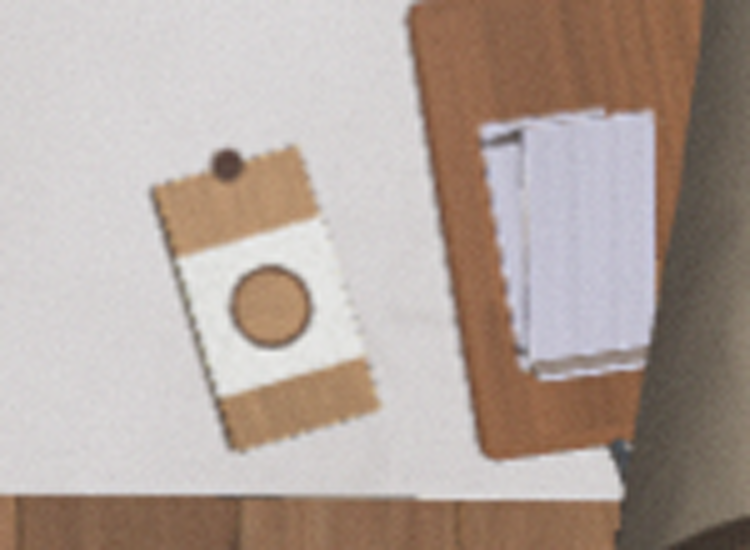

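```bash
python3 -c "
from h import *
c=load('t17');B=np.array([at(c,330+u/5,230+v/5,.02)[:2] for u,v in [(152,187),(298,146),(380,408),(235,451)]]);print(B.mean(0),np.linalg.norm(B-np.roll(B,-1,0),axis=1)); d=B[0]+B[1]-B[3]-B[2];y=np.degrees(np.arctan2(d[1],d[0]));print(y)
go(*B.mean(0),.13,180+y)
"
```

```text
[ 0.41622331 -0.14872471] [0.06259406 0.11048926 0.0614852  0.11098414]
17.02615641137238
t 28.17 tcp [ 0.4643 -0.364   0.1179] w 0.992 F [ 0.7 -0.5  0.9] q [-22.  24. -13.   0. -54. -74.] 
shift [ 0.0697  0.2093 -0.0117] turn [ 0.001 -0.006 -0.399]
```

Call:
jog_arm(moves=[[-1,0.005,0.03,-0.02,0,0,0],[-1,0.02,0.07,-0.025,0,0,-0.1],[-1,0.035,0.11,-0.025,0,0,-0.2],[-1,0.05,0.15,-0.025,0,0,-0.3],[-1,0.065,0.19,-0.02,0,0,-0.38],[-1,0.07,0.209,-0.012,0.001,-0.006,-0.399],[-1,0.07,0.209,-0.012,0.001,-0.006,-0.399],[-1,0.07,0.209,-0.012,0.001,-0.006,-0.399],[-1,0.07,0.209,-0.012,0.001,-0.006,-0.399],[-1,0.07,0.209,-0.012,0.001,-0.006,-0.399]])

```text
time_s: 29.0
tcp_pos: [0.4178, -0.1501, 0.1304]
ee_rot: [[-0.956, -0.292, 0.005], [-0.292, 0.956, -0.002], [-0.005, -0.003, -1.0]]
wrist_force: [-0.2, 0.0, 0.0]
gripper_width: 1.007
```

```bash
python3 -c "
from h import *
go(.4162,-.1487,.008,197)
c=cap('wrist','w20.png');t=cap('top','t20.png')
cv2.imwrite('pics/t20z.png',cv2.resize(t['frame'][190:330,350:550,::-1],None,fx=4,fy=4,interpolation=cv2.INTER_CUBIC))
"
```

```text
t 29.0 tcp [ 0.4178 -0.1501  0.1304] w 1.007 F [-0.2  0.   0. ] q [  1.  10. -32.   0. -48. -75.] 
shift [0.0017 0.0022 0.1223] turn [-0.003  0.005 -0.   ]
```

View pics/w20.png

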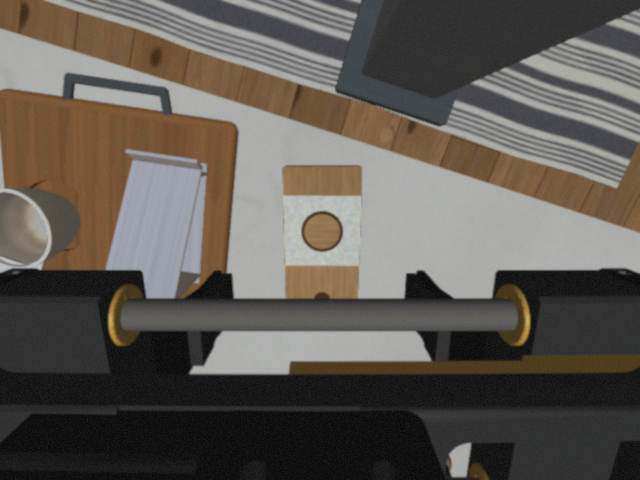

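View pics/t20z.png

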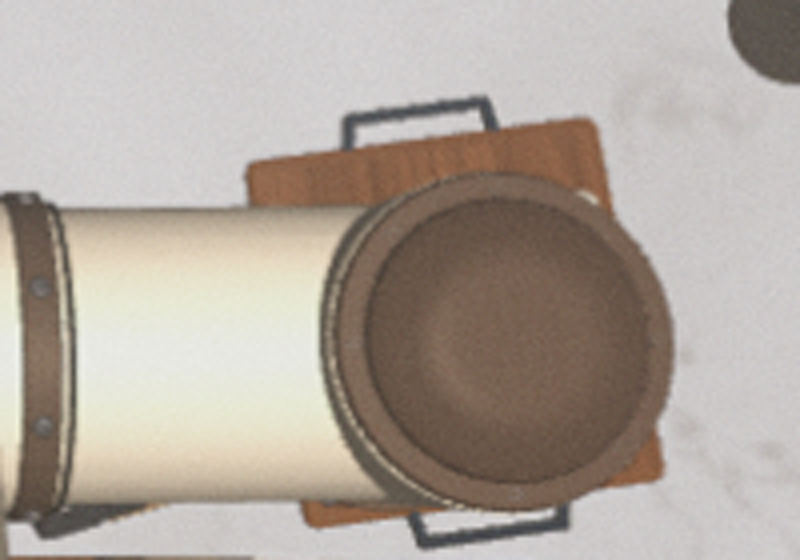

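```bash
python3 -c "
from h import *
c=load('w20');print(at(c,322,231,.02)); print(at(c,236,130,.016),at(c,222,255,.016))
R=sense()['ee_rot'];print(np.array([.4162,-.1487])+(-R[:2,1])*.0585)
"
```

```text
[ 0.413457   -0.15054278  0.02      ]
[ 0.35768867 -0.23676978  0.016     ] [ 0.4588443  -0.22452636  0.016     ]
[ 0.4332499  -0.20466002]
```

Call:
jog_arm(moves=[[-1,0.0026,0.0012,0.03,0,0,0],[-1,0.0026,0.0012,0.06,0,0,0],[-1,0.0026,0.0012,0.09,0,0.004,0],[-1,0.0026,0.0012,0.11,-0.003,0.004,0],[-1,0.0026,0.0012,0.122,-0.003,0.004,0],[-1,0.0026,0.0012,0.1225,-0.003,0.004,0],[1,0.0026,0.0012,0.1225,-0.003,0.004,0],[1,0.0026,0.0012,0.1225,-0.003,0.004,0],[1,0.0026,0.0012,0.1225,-0.003,0.004,0],[1,0.0026,0.0012,0.1225,-0.003,0.004,0]])

```text
time_s: 29.93
tcp_pos: [0.4156, -0.1494, 0.0086]
ee_rot: [[-0.956, -0.293, 0.002], [-0.293, 0.956, 0.0], [-0.002, -0.0, -1.0]]
wrist_force: [-0.1, -0.5, -0.6]
gripper_width: 0.782
```

Call:
jog_arm(moves=[[1,0,0,0,0,0,0],[1,0,0,0,0,0,0],[1,0,0,0,0,0,0],[1,0,0,0,0,0,0],[1,0,0,0,0,0,0],[1,0,0,0,0,0,0],[1,0,0,0,0,0,0],[1,0,0,0,0,0,0],[1,0,0,0,0,0,0],[1,0,0,0,0,0,0]])

```text
time_s: 30.77
tcp_pos: [0.4154, -0.1492, 0.0084]
ee_rot: [[-0.956, -0.293, 0.001], [-0.293, 0.956, 0.0], [-0.001, -0.0, -1.0]]
wrist_force: [-0.9, 0.0, 6.5]
gripper_width: 0.706
```

```bash
python3 -c "
from h import *
s=sense();print(s['ee_rot'].T@(np.array([.415,-.1497,.01])-s['tcp_pos']))
go(.4,-.15,.18,188.25,-25)
"
```

```text
[ 0.00050118 -0.00034688 -0.00162128]
t 30.77 tcp [ 0.4154 -0.1492  0.0084] w 0.706 F [-0.9  0.   6.5] q [  1.  22. -40.  -0. -28. -74.] 
shift [ 0.0147  0.0037 -0.1716] turn [ 0.033 -0.434  0.151]
```

Call:
jog_arm(moves=[[1,0,0,-0.01,0,0,0],[1,0,0,-0.04,0,0,0],[1,0,0,-0.08,0,0,0],[1,0.005,0,-0.12,0,-0.1,0.05],[1,0.01,0,-0.155,0.01,-0.2,0.1],[1,0.015,0.004,-0.171,0.02,-0.3,0.15],[1,0.015,0.004,-0.171,0.033,-0.4,0.151],[1,0.015,0.004,-0.171,0.033,-0.434,0.151],[1,0.015,0.004,-0.171,0.033,-0.434,0.151],[1,0.015,0.004,-0.171,0.033,-0.434,0.151]])

```text
time_s: 31.6
tcp_pos: [0.3989, -0.15, 0.1788]
ee_rot: [[-0.898, -0.143, 0.417], [-0.13, 0.99, 0.061], [-0.421, 0.0, -0.907]]
wrist_force: [0.8, 0.0, 0.2]
gripper_width: 0.712
```

```bash
python3 -c "
from h import *
from model import *
a=np.radians(25);l,n=.060,.0125
p=loc(T,-.058+l*np.cos(a)-n*np.sin(a),.048,.03+l*np.sin(a)+n*np.cos(a)); print(np.array(p))
A=np.radians(188.25)
Rt=np.c_[[np.cos(A),np.sin(A),0],[np.sin(A),-np.cos(A),0],[0,0,-1.]]@Ro.from_rotvec([0,-a,0]).as_matrix()
tc=np.array(p)-Rt@np.array([.0005,0,-.0016]);print('tcp',tc)
go(tc[0],tc[1],.16,188.25,-25)
c=cap('scene','s21.png');c=cap('wrist','w21.png')
"
```

```text
[ 0.44380024 -0.26847443  0.06668594]
tcp [ 0.4449179  -0.26831238  0.06544716]
t 31.6 tcp [ 0.3989 -0.15    0.1788] w 0.712 F [0.8 0.  0.2] q [ -2.  -5. -41.  -9. -30. -73.] 
shift [-0.018  -0.1237  0.029 ] turn [ 0.    -0.002 -0.   ]
```

View pics/w21.png

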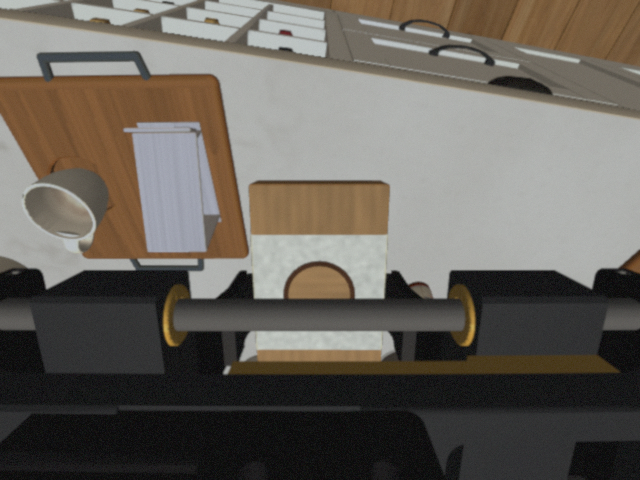

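View pics/s21.png

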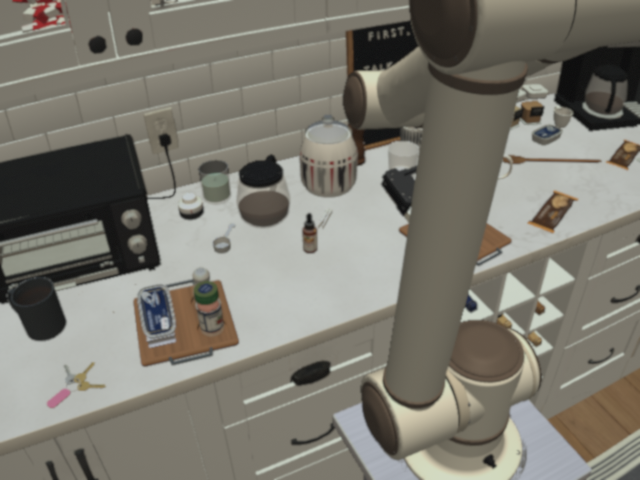

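Call:
jog_arm(moves=[[1,-0.006,-0.04,0,0,0,0],[1,-0.012,-0.08,0.01,0,0,0],[1,-0.018,-0.115,0.02,0,0,0],[1,-0.018,-0.1237,0.029,0,0,0],[1,-0.018,-0.1237,0.029,0,0,0],[1,-0.018,-0.1237,0.029,0,0,0],[1,-0.018,-0.1237,0.029,0,0,0],[1,-0.018,-0.1237,0.029,0,0,0],[1,-0.018,-0.1237,0.029,0,0,0],[1,-0.018,-0.1237,0.029,0,0,0]])

```text
time_s: 32.53
tcp_pos: [0.4454, -0.2674, 0.1605]
ee_rot: [[-0.897, -0.145, 0.418], [-0.132, 0.989, 0.061], [-0.422, -0.0, -0.907]]
wrist_force: [-0.8, 0.5, -0.5]
gripper_width: 0.71
```

```bash
python3 -c "
from h import *
go(.4449,-.2683,.085,188.25,-25)
c=cap('wrist','w22.png')
"
```

```text
t 32.53 tcp [ 0.4454 -0.2674  0.1605] w 0.71 F [-0.8  0.5 -0.5] q [-22.   8. -25. -21. -36. -45.] 
shift [ 0.0324 -0.0009  0.0682] turn [ 0.001 -0.001  0.001]
```

View pics/w22.png

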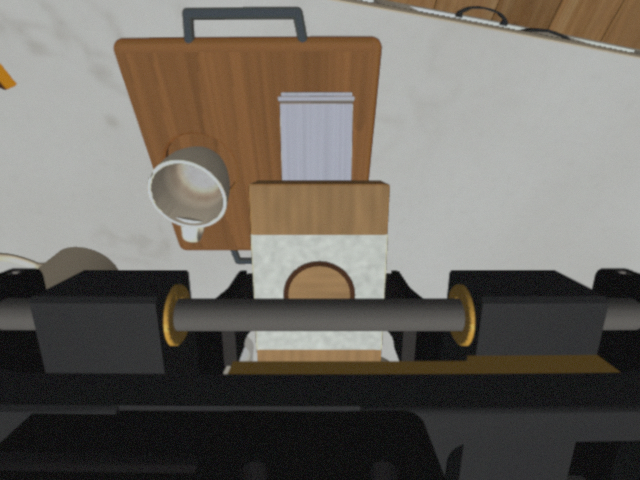

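Call:
jog_arm(moves=[[1,0.008,-0.001,0.018,0,0,0],[1,0.016,-0.001,0.036,0,0,0],[1,0.024,-0.001,0.052,0,0,0],[1,0.0325,-0.001,0.068,0,0,0],[1,0.0325,-0.001,0.068,0,0,0],[1,0.0325,-0.001,0.068,0,0,0],[1,0.036,-0.001,0.0755,0,0,0],[1,0.039,-0.001,0.082,0,0,0],[1,0.039,-0.001,0.082,0,0,0],[1,0.039,-0.001,0.082,0,0,0]])

```text
time_s: 33.42
tcp_pos: [0.4447, -0.2692, 0.069]
ee_rot: [[-0.898, -0.144, 0.417], [-0.13, 0.99, 0.061], [-0.421, 0.001, -0.907]]
wrist_force: [-0.3, 0.1, -0.6]
gripper_width: 0.705
```

```bash
python3 -c "
from h import *
go(.4449,-.2683,.0654,188.25,-25)
c=cap('wrist','w23.png')
"
```

```text
t 33.42 tcp [ 0.4447 -0.2692  0.069 ] w 0.705 F [-0.3  0.1 -0.6] q [-23.  17. -28. -30. -26. -34.] 
shift [0.0012 0.0009 0.0034] turn [ 0.001 -0.002 -0.   ]
```

View pics/w23.png

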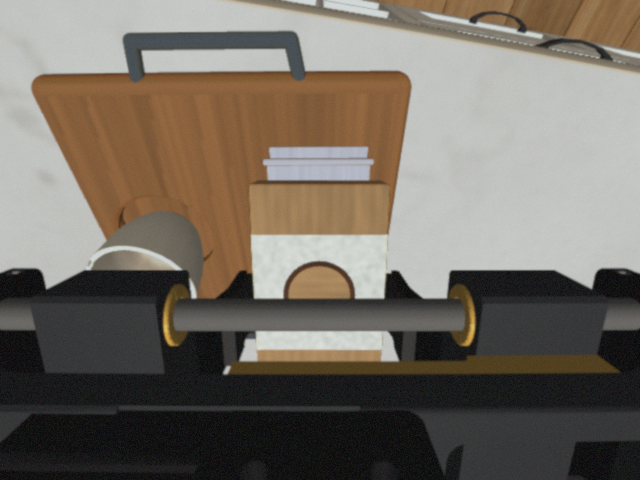

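Call:
jog_arm(moves=[[1,0.001,0.001,0.002,0,0,0],[1,0.002,0.001,0.0035,0,0,0],[1,0.0025,0.001,0.0045,0,0,0],[1,0.003,0.001,0.0055,0,0,0],[1,0.003,0.001,0.006,0,0,0],[1,0.003,0.001,0.006,0,0,0],[1,0.003,0.001,0.006,0,0,0],[1,0.003,0.001,0.006,0,0,0],[1,0.003,0.001,0.006,0,0,0],[1,0.003,0.001,0.006,0,0,0]])

```text
time_s: 34.3
tcp_pos: [0.4441, -0.2683, 0.0627]
ee_rot: [[-0.897, -0.144, 0.417], [-0.13, 0.99, 0.061], [-0.421, 0.001, -0.907]]
wrist_force: [-2.9, 0.2, 5.1]
gripper_width: 0.708
```

```bash
python3 -c "
from h import *
go(.4449,-.2683,.0654,188.25,-25)
"
```

```text
t 34.3 tcp [ 0.4441 -0.2683  0.0627] w 0.708 F [-2.9  0.2  5.1] q [-23.  17. -28. -31. -26. -33.] 
shift [-0.0018 -0.0002 -0.0021] turn [ 0.001 -0.001  0.   ]
```

Contact; release.

Call:
jog_arm(moves=[[0.2,0,0,-0.0005,0,0,0],[-0.4,0,0,-0.0005,0,0,0],[-0.7,0,0,-0.0005,0,0,0],[-1,0,0,-0.0005,0,0,0],[-1,0,0,-0.0005,0,0,0],[-1,0,0,-0.0005,0,0,0],[-1,0,0,-0.0005,0,0,0],[-1,0,0,-0.0005,0,0,0],[-1,0,0,-0.0005,0,0,0],[-1,0,0,-0.0005,0,0,0]])

```text
time_s: 35.13
tcp_pos: [0.4441, -0.2683, 0.0627]
ee_rot: [[-0.898, -0.144, 0.417], [-0.13, 0.99, 0.061], [-0.421, 0.001, -0.907]]
wrist_force: [-0.5, -0.5, 0.2]
gripper_width: 0.996
```

```bash
python3 -c "
from h import *
go(.4449,-.2683,.0654,188.25,-25)
c=cap('wrist','w24.png')
"
```

```text
t 35.13 tcp [ 0.4441 -0.2683  0.0627] w 0.996 F [-0.5 -0.5  0.2] q [-23.  17. -28. -31. -26. -33.] 
shift [-0.0018 -0.0002 -0.0021] turn [ 0.001 -0.002 -0.   ]
```

View pics/w24.png

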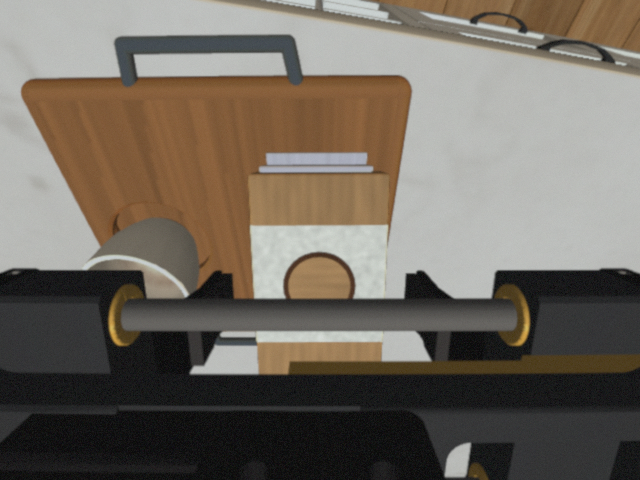

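Call:
jog_arm(moves=[[-1,0,0,-0.01,0,0,0],[-1,0,0,-0.03,0,0,0],[-1,0,0,-0.06,0,0,0],[-1,0,0,-0.09,0,0,0],[-1,0,0,-0.12,0,0,0],[-1,0,0,-0.14,0,0,0],[-1,0,0.03,-0.14,0,0,0],[-1,0,0.07,-0.14,0,0,0],[-1,0,0.11,-0.14,0,0,0],[-1,0,0.15,-0.14,0,0,0]])

```text
time_s: 36.02
tcp_pos: [0.3652, -0.1412, 0.1906]
ee_rot: [[-0.898, -0.141, 0.417], [-0.127, 0.99, 0.059], [-0.421, 0.0, -0.907]]
wrist_force: [1.1, 0.4, 0.3]
gripper_width: 0.997
```

Call:
jog_arm(moves=[[-1,0,0.02,0,0,0,0],[-1,0,0.04,0,0,0.1,0],[-1,0,0.06,0,0,0.2,0],[-1,0,0.08,0,0,0.3,0],[-1,0,0.1,0,0,0.4,0],[-1,0,0.1,0,0,0.43,0],[-1,0,0.1,0,0,0.43,0],[-1,0,0.1,0,0,0.43,0],[-1,0,0.1,0,0,0.43,0],[-1,0,0.1,0,0,0.43,0]])

```text
time_s: 36.85
tcp_pos: [0.351, -0.0439, 0.1898]
ee_rot: [[-0.99, -0.141, 0.003], [-0.141, 0.99, 0.0], [-0.003, -0.0, -1.0]]
wrist_force: [-0.3, -0.4, -0.3]
gripper_width: 1.0
```

```bash
python3 -c "
from h import *
go(.4449,-.2683,.0654,188.25,-25)
for n in ('wrist','top','scene'): cap(n,n[0]+'25.png')
t=load('t25')['frame'][:,:,::-1];cv2.imwrite('pics/t25z.png',cv2.resize(t[190:330,350:550],None,fx=4,fy=4,interpolation=cv2.INTER_CUBIC))
"
```

```text
t 36.85 tcp [ 0.351  -0.0439  0.1898] w 1.0 F [-0.3 -0.4 -0.3] q [  20.   -4.  -37.    0.  -57. -102.] 
shift [-0.0608 -0.2354  0.1246] turn [-0.    -0.433 -0.002]
```

View pics/t25.png

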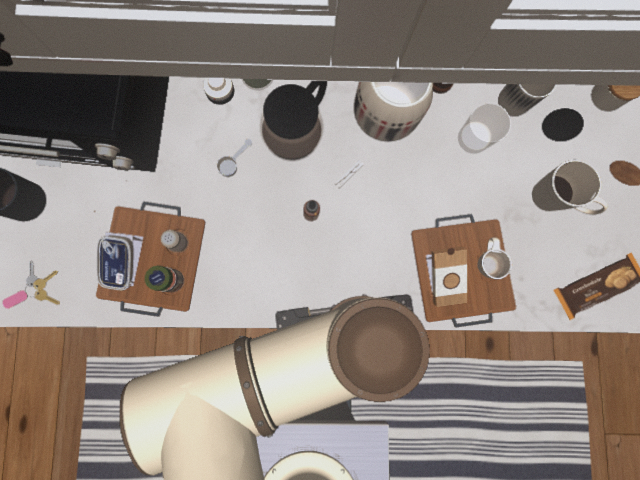

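View pics/t25z.png

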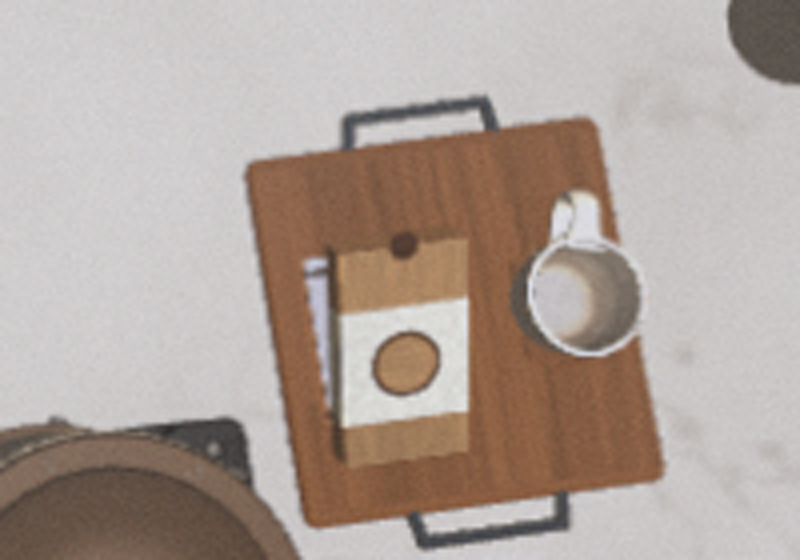

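View pics/w25.png

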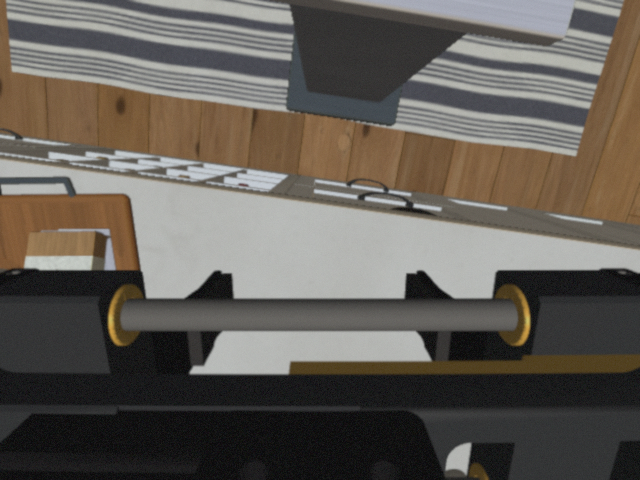

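```bash
python3 -c "
from h import *
from model import *
t=load('t25')
print('cup',at(t,350+586/4,190+298/4,.059))
a=np.radians(25)
def sl(Tr,l,n,y=.048): return loc(Tr,-.058+l*np.cos(a)-n*np.sin(a),y,.03+l*np.sin(a)+n*np.cos(a))
print('seal, near-end corners exp',(proj(t,[sl(T,.056,.02),sl(T,0,.02,.017),sl(T,0,.02,.079)])-[350,190])*4)
print('tin centre,near,far exp',(proj(t,[sl(S,.0505,.026),sl(S,0,.026),sl(S,.101,.026)])-[85,190])*4)
im=t['frame'][:,:,::-1];cv2.imwrite('pics/t25y.png',cv2.resize(im[190:330,85:285],None,fx=4,fy=4,interpolation=cv2.INTER_CUBIC))
"
```

```text
cup [ 0.46652492 -0.36442207  0.059     ]
seal, near-end corners exp [[403.3058699  353.97527984]
 [467.00674867 451.15566782]
 [342.69207417 467.78217258]]
tin centre,near,far exp [[113.21663955 293.73798255]
 [111.7963626  391.85775079]
 [114.54110849 192.0110293 ]]
```

View pics/t25y.png

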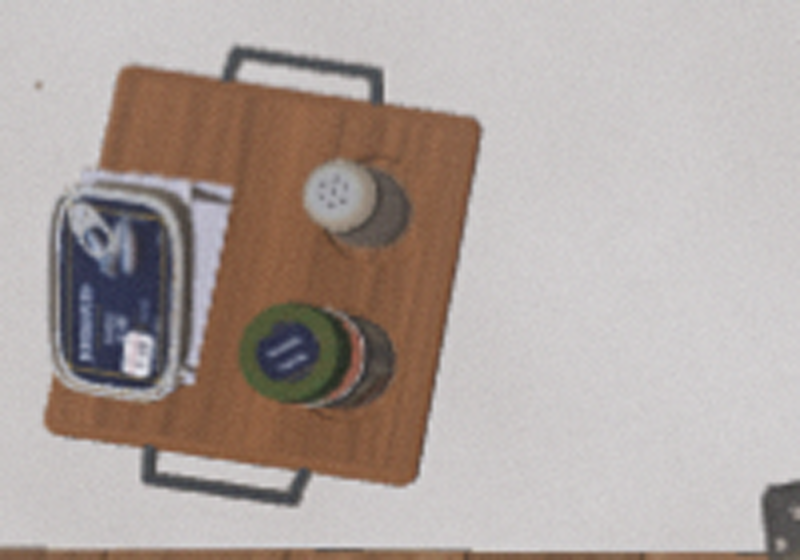

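```bash
python3 -c "
from h import *
print(finish_job()); print(sense()['time_s'])"
```

```text
the job is handed in; nothing more can be done
None
the job is handed in; nothing more can be done
```

Both trays are made up and the job is handed in, at about 37 s of the 109 s allowed. I placed things in the order asked:
- **Supper tray:** the salt shaker stands in the far well, the spice jar in the near well, and the tin lies lid up on the slope.
- **Tea tray:** the small cup stands in its well, and the card box lies seal up on the slope.

**Last checks from the top camera:**
- **Cup:** it sits within about 1 mm of the well's centre.
- **Salt shaker and spice jar:** they stand upright in their wells.
- **Flat packs:** the box's lower corners fall within about 2 mm of where they should be against the stop. The tin's lower end falls within about 4 mm of its place, read by eye. Both lie lengthwise up the slope.
- **Arm:** the gripper was open and clear of everything, and the highest wrist force I saw was about 9 N.

**What went wrong or disagreed:**
- While gripping the cup, a finger nudged the tea box and turned it about 20 degrees on the worktop. I measured it again before picking it up, and nothing else moved.
- The trays' outlines measured about 10–15 mm larger than stated. The wells and rests matched the stated sizes, so I placed by those.
- The box's seal shows about 4 mm from where a centred seal would be. I put that down to the seal being off centre, because the box's corners agree.
- The salt shaker gripped at about 37 mm instead of 44 mm, but it was held upright and placed as planned.

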